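# Fetch the red jewel box from behind the ring stands

## Task

Clear all three ring stands from the display deck into the side tray, standing upright; only then lift out the red jewel box from behind them and lay it flat in the middle of the black mat for the customer, leaving the navy box where it is. After that put each stand back upright, centred on the pad of its own colour, without knocking anything over.

Things in the scene. Friction and masses are not known exactly. Their poses are not given: they have to be found in the camera images.
- jade_mid (a point): jade green ring stand, loose, about 0.2 kg: a cream-white round foot 56 mm in diameter and 10 mm high tapering up to a jade green upright column 30 mm in diameter, 120 mm tall in all, three metal and pearl rings fixed round it between 30 and 58 mm up; above those the bare column is to be gripped from above. The point is on its axis, half-way up (60 mm above its underside); z points up. Starts upright on the pad of its own colour
- amber_mid (a point): amber orange ring stand, loose, about 0.2 kg: a cream-white round foot 56 mm in diameter and 10 mm high tapering up to a amber orange upright column 30 mm in diameter, 120 mm tall in all, three metal and pearl rings fixed round it between 30 and 58 mm up; above those the bare column is to be gripped from above. The point is on its axis, half-way up (60 mm above its underside); z points up. Starts upright on the pad of its own colour
- violet_mid (a point): violet ring stand, loose, about 0.2 kg: a cream-white round foot 56 mm in diameter and 10 mm high tapering up to a violet upright column 30 mm in diameter, 120 mm tall in all, three metal and pearl rings fixed round it between 30 and 58 mm up; above those the bare column is to be gripped from above. The point is on its axis, half-way up (60 mm above its underside); z points up. Starts upright on the pad of its own colour
- home_jade: jade green round pad, 76 mm in diameter, 3 mm thick, fixed on the display deck: the home of the jade green stand. Origin at the centre of its underside, so stands stand 3 mm above it; z up. The deck is a beige slab 160 x 290 mm, 13 mm thick; pad x is the deck's short direction, from the stands to the boxes behind, y its long direction, along which the three pads are 85 mm apart in a row
- home_amber: amber orange round pad, 76 mm in diameter, 3 mm thick, fixed on the display deck: the home of the amber orange stand. Origin at the centre of its underside, so stands stand 3 mm above it; z up. The deck is a beige slab 160 x 290 mm, 13 mm thick; pad x is the deck's short direction, from the stands to the boxes behind, y its long direction, along which the three pads are 85 mm apart in a row
- home_violet: violet round pad, 76 mm in diameter, 3 mm thick, fixed on the display deck: the home of the violet stand. Origin at the centre of its underside, so stands stand 3 mm above it; z up. The deck is a beige slab 160 x 290 mm, 13 mm thick; pad x is the deck's short direction, from the stands to the boxes behind, y its long direction, along which the three pads are 85 mm apart in a row
- red_mid (a point): dark red closed jewel box, loose, about 0.15 kg, the wanted one: 50 mm (its x) by 84 mm (its y) by 40 mm high, a thin brass line round it. Lies on the deck behind the row of stands, about 14 mm from their feet, side by side with the other box (about 28 mm between them). The point is its centre, 20 mm above its underside; z up
- navy_mid (a point): navy blue closed jewel box, loose, about 0.15 kg, not to be moved: 50 mm (its x) by 84 mm (its y) by 40 mm high, a thin brass line round it. Lies on the deck behind the row of stands, about 14 mm from their feet, side by side with the other box (about 28 mm between them). The point is its centre, 20 mm above its underside; z up
- mat: black presentation mat with a brass edge, fixed, 190 x 150 mm (x, y), top 6 mm above its origin; origin at the centre of its underside, z up
- tray: the side tray, fixed: grey lining in a dark wooden rim, inner floor 270 mm (x) by 100 mm (y), floor 4 mm and rim 12 mm above its origin; origin at the centre of its underside, z up. Empty at the start; holds the three stands in a row along x

How it is judged:
By the outcome, as a careful person would: the job done as asked, in the order asked, and still so for the second after the job is handed in, with the robot touching nothing.
It also fails if it takes over 149 s, if anything falls off the work surface, if the arm or the gripper's body presses on something with over 40 N, if the wrist force passes 120 N, or if a joint passes its speed limit or range.

## Robot

A 6-joint arm with a two-finger parallel gripper is mounted at the origin on the work surface. World frame = base frame: x ahead of the robot, y to its left, z up, the work surface at z = 0. Lengths are in m, angles in rad, forces in N, time in s.
With the tool pointing down it reaches from about 0.3 to 0.775 m from the base axis. Payload 14.6 kg.
Tool frame: the origin (TCP) lies between the finger pads; the fingertips stand 22 mm ahead of it and the grasp point (between the pads) lies 3 mm ahead of it (ctrl.tip_reach is the distance from the TCP to the fingertips, in m); z points along the fingers, y is the direction in which the jaws open and shut (so a half turn about z gives the same grasp; the last joint's range is limited). The gripper opens to 94 mm and grips with 3 to 60 N. Pads are 16 mm wide; open, the fingers measure 119 mm over their backs; the gripper's body (75 mm by 177 mm) begins 78 mm behind the grasp point.
Start: joints at [-1.276, 0.3, 1.521, -0, 1.321, -0.067], TCP at [0.195, -0.514, 0.199] pointing down, gripper open.
Joint ranges: [-3.03, 3.03], [-0.79, 2.21], [0.23, 2.52], [-1.04, 4.18], [0, 3.07], [-2.55, 2.55]. Speed limits (rad/s): [2.22, 2.22, 2.57, 3.14, 3.14, 3.14].

## Interface

Orientations are given as [roll, pitch, yaw] about the fixed x, y, z axes, in that order (R = Rz(yaw) Ry(pitch) Rx(roll)).
In Python, from station import ctrl gives the robot as it stands. The module is installed in compiled form; this text tells all that it offers.
- The arm moves only by the shell command python3 -m creep 'ROWS' [OPENING] [FORCE]. ROWS is a JSON object of lists of equal length, an entry for each row: "xyz": the shift along the tool's x, y, z in mm, a list of three; "spin": the turn about the tool's z in rad. In form: {"xyz": [[tx, ty, tz], ...], "spin": [spin, ...]}. A call has 1 to 5 rows; each row shifts and turns the commanded pose from where the row before left it, along the tool's axes as they then stand; what a row does not reach is not made up. A row lasts 1/8 s, in which the tool goes at most 62.5 mm and 10.7 degrees, less where a joint would pass 70% of its speed; a pose out of reach is approached as far as the arm can. A call with a gripper value outside its range is refused whole. OPENING is the finger opening in mm, from 0 to 94, set as the call begins (- or left out, the last holds). The fingers move at their own pace and stop on an object; FORCE is the grip in N (left out, the last holds). Time passes only in rows, so rows that do not move let the fingers close. It gives the time, the measured TCP pose, the force and the opening at its end, in the units of the state.
- ctrl.get_obs(): the state, without advancing time (a new reading comes with each control period).
- ctrl.camera(name): name is "scene" or "top" or "wrist"; returns the picture (400x640x3 uint8, red, green, blue); there is no depth.
- ctrl.camera_model(name): a dict with "fx", "fy", "cx", "cy" (pixels), "k1" (the pictures are not rectified: a ray, as slopes to the right and down, at radius r is drawn at 1 + k1 r^2 times it, then the intrinsics apply), "R" (3x3) and "t" (3): a world point X has camera coordinates R X + t. Camera axes: x right, y down, z forward; pixel columns grow to the right and rows downward; lengths in m; the calibration is good to about 2 mm. A picture is of the moment at which its call begins: read the wrist's pose just before it. camera_model takes no time and is no camera call; for the wrist camera it gives the pose at the moment of the call.
- ctrl.hand_in(): hands the job in, once; it reports no verdict.
The state is a dict: "time_s": time; "qpos": joint angles; "joint_vel": joint speeds; "tau": joint torques, N m; "ee_pos": TCP position; "eef_rot": TCP orientation; "force": force on the tool from outside, world axes, zero at the start; "moment": the same for the moment, N m; "grip_width": finger opening in m.
Only numpy, scipy, OpenCV 4.12 (cv2) and the standard library are available. Lean on these libraries where they do the work, as an engineer would, in place of code of your own. Each camera call takes 0.05 s, during which the arm holds its last target.

## Working session

There is one attempt and no reset: what is moved stays moved. The work goes in short steps, Python scripts to look and compute and a shell command to move; the robot and the scene stay as the last step left them, time stands still between calls to the robot, and variables do not carry over. Pictures are saved under pics/ and viewed, and the job is handed in when it is done.

```bash
mkdir -p pics; cat > h.py <<'E'
import numpy as np, cv2
from station import ctrl
def snap(name, fn):
    m=ctrl.camera_model(name); im=np.array(ctrl.camera(name))
    cv2.imwrite('pics/'+fn, im[:,:,::-1]); np.savez('pics/'+fn+'.npz',im=im,R=m['R'],t=m['t'],K=[m[k] for k in('fx','fy','cx','cy','k1')])
    return im,m
def ray(m,u,v):
    x=(u-m['cx'])/m['fx']; y=(v-m['cy'])/m['fy']
    rd=np.hypot(x,y); r=rd
    for _ in range(30): r=rd/(1+m['k1']*r*r)
    s=r/rd if rd>0 else 1
    d=np.array([x*s,y*s,1.0]); R=np.array(m['R']);t=np.array(m['t'])
    return -R.T@t, R.T@d
def onz(m,u,v,z):
    c,d=ray(m,u,v); return c+d*(z-c[2])/d[2]
def proj(m,X):
    c=np.array(m['R'])@np.array(X)+np.array(m['t']); x,y=c[:2]/c[2]; f=1+m['k1']*(x*x+y*y)
    return np.array([m['fx']*x*f+m['cx'],m['fy']*y*f+m['cy']])
E
python3 - <<'E'
from h import *
o=ctrl.get_obs()
for k in o: print(k,np.round(o[k],3))
for n in('top','scene','wrist'):
    im,m=snap(n,n+'0.png'); print(n,m['fx'],m['k1'],-np.array(m['R']).T@m['t'],np.round(m['R'],2).tolist())
E
```

```text
time_s 0.0
qpos [-1.276  0.3    1.522 -0.     1.321 -0.067]
joint_vel [-0.001  0.002 -0.001  0.001 -0.001  0.002]
tau [-3.0000e-03 -5.3180e+01 -3.5274e+01  7.1000e-02  2.4000e-02 -0.0000e+00]
ee_pos [ 0.195 -0.514  0.198]
eef_rot [-3.14  -0.     0.362]
force [ 1.09   0.231 -0.935]
moment [-0.008 -0.02  -0.029]
grip_width 0.094
top 457.5637364822729 0.01213139424271357 [ 0.42048027 -0.00994879  1.11811972] [[-0.01, -1.0, -0.02], [-0.99, 0.01, -0.15], [0.15, 0.02, -0.99]]
scene 404.37804982881937 -0.027075352250392717 [ 0.98534593 -0.55928797  0.76538449] [[0.79, 0.61, 0.02], [0.43, -0.53, -0.73], [-0.44, 0.59, -0.68]]
wrist 337.1270643557855 -0.06133371019159795 [ 0.26819081 -0.48639491  0.3829942 ] [[0.35, -0.94, -0.0], [-0.9, -0.34, 0.27], [-0.25, -0.09, -0.96]]
```

View pics/top0.png

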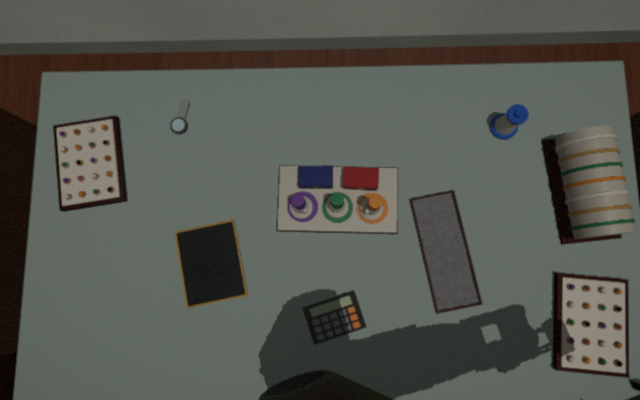

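View pics/scene0.png

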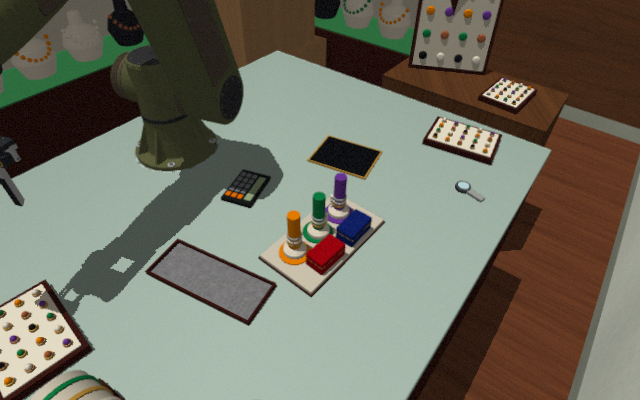

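View pics/wrist0.png

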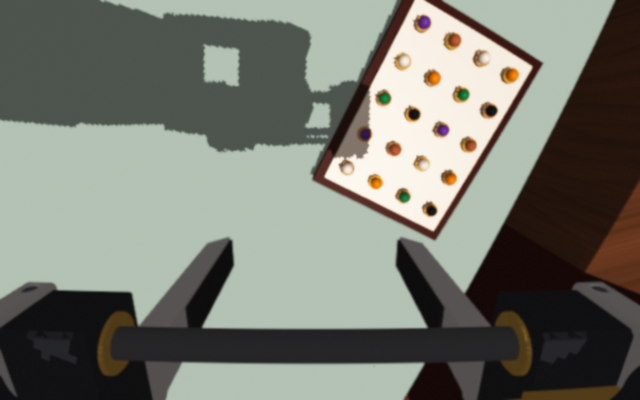

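The top view shows the deck (cols 278-398, rows 166-233). The pads are violet (302,207), jade (338,207) and amber (373,208). The navy box is at (315,177), red at (361,178), the mat at (211,262) and the tray at (445,251).

```bash
cat > meas.py <<'E'
from h import *
d=np.load('pics/top0.png.npz'); m=dict(zip(('fx','fy','cx','cy','k1'),d['K'])); m['R']=d['R'];m['t']=d['t']
def P(n,u,v,z): 
    p=onz(m,u,v,z); print(n,np.round(p*1000,1)); return p
im=d['im'];hsv=cv2.cvtColor(im,cv2.COLOR_RGB2HSV)
# tray/mat quads: mask by colour, minAreaRect
def quad(n,mask,z):
    mask=mask.astype(np.uint8); k,l,st,c=cv2.connectedComponentsWithStats(mask); i=1+np.argmax(st[1:,4])
    cs,_=cv2.findContours((l==i).astype(np.uint8),cv2.RETR_EXTERNAL,cv2.CHAIN_APPROX_NONE)
    pts=np.array([onz(m,u,v,z)[:2] for u,v in cs[0][:,0]],np.float32)*1000
    r=cv2.minAreaRect(pts); print(n,np.round(r[0],1),np.round(r[1],1),round(r[2],1),st[i])
reg=np.zeros(im.shape[:2],bool)
def box(a,b,c,e):
    q=np.zeros(im.shape[:2],bool); q[b:e,a:c]=1; return q
g=im.astype(int)
bg=np.median(g[240:250,300:350].reshape(-1,3),0); print(bg)
diff=np.abs(g-bg).sum(2)
quad('mat',box(165,210,260,315)&(diff>60),.006)
quad('tray',box(400,180,490,320)&(diff>60),.012)
quad('deck',box(265,150,410,245)&(diff>60),.013)
for n,h0,h1,x0,x1 in(('violet',125,150,280,320),('jade',60,90,321,355),('amber',8,22,356,395)):
    mk=box(x0,188,x1,226)&(hsv[...,0]>=h0)&(hsv[...,0]<=h1)&(hsv[...,1]>110); quad(n+' pad',mk,.016)
quad('red',box(335,160,385,195)&((hsv[...,0]<6)|(hsv[...,0]>170))&(hsv[...,1]>130),.053)
quad('navy',box(292,160,337,195)&(hsv[...,0]>110)&(hsv[...,0]<125)&(hsv[...,1]>130),.053)
z=cv2.resize(im[155:245,265:410],None,fx=5.5,fy=5.5,interpolation=cv2.INTER_CUBIC);cv2.imwrite('pics/deckzoom.png',z[:,:,::-1])
E
python3 meas.py
```

```text
[100. 108. 101.]
mat [448.7 290.4] [187.6 149.9] 11.3 [ 175  220   73   88 4766]
tray [ 473.5 -273.2] [281.9 114.3] 10.8 [ 409  190   74  124 5641]
deck [595.1 -16.5] [293.7 160.3] 89.1 [ 276  169  122   66 3139]
violet pad [584.4  61.6] [69.4 58.2] 13.1 [291 193  26  28 259]
jade pad [578.9 -19.1] [65.7 69.3] 44.4 [323 193  29  29 286]
amber pad [ 577.3 -103. ] [72.9 73.2] 25.9 [357 193  31  31 463]
red [643.8 -73.7] [80.8 51.8] 86.0 [343 167  35  23 709]
navy [649.8  33.7] [76.4 43.7] 89.2 [299 167  33  19 545]
```

```bash
sleep 1
```

```text
(no output)
```

View pics/deckzoom.png

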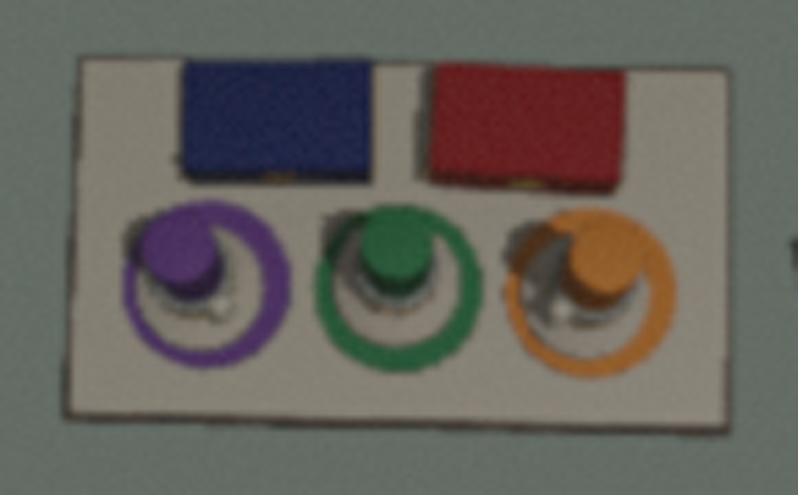

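```bash
cat >> meas.py <<'E'
print('---')
for n,u,v,z in(('vpad',207,285,.016),('jpad',399,288,.016),('apad',590,293,.016),('vtop',181,243,.136),('jtop',397,243,.136),('atop',606,251,.136),
 ('deckUL',80,57,.013),('UR',729,70,.013),('LR',728,430,.013),('LL',66,416,.013),
 ('redUL',434,64,.053),('UR',626,71,.053),('LR',619,182,.053),('LL',431,175,.053),('nUL',183,61,.053),('nUR',372,61,.053),('nLR',371,178,.053),('nLL',184,174,.053)):
    P(n,265+(u+.5)/5.5-.5,155+(v+.5)/5.5-.5,z)
E
python3 meas.py | sed -n '/---/,$p'
```

```text
---
vpad [582.5  66.8  16. ]
jpad [580.  -18.2  16. ]
apad [ 576.7 -102.5   16. ]
vtop [581.8  68.7 136. ]
jtop [580.6 -16.8 136. ]
atop [576.3 -99.1 136. ]
deckUL [687.6 124.1  13. ]
UR [ 677.2 -167.3   13. ]
LR [ 515.7 -161.5   13. ]
LL [525.3 129.5  13. ]
redUL [672.5 -34.5  53. ]
UR [ 668.1 -117.3   53. ]
LR [ 619.4 -113.    53. ]
LL [623.6 -32.4  53. ]
nUL [675.5  74.4  53. ]
nUR [674.2  -7.7  53. ]
nLR [622.7  -6.6  53. ]
nLL [625.6  74.   53. ]
```

```bash
cat >> h.py <<'E'
from scipy.spatial.transform import Rotation as Ro
def go(x,y,z,yawdeg=None):
    "tool-frame shift (mm) and spin from the present pose to target (mm, deg)"
    o=ctrl.get_obs(); R=Ro.from_euler('xyz',o['eef_rot']).as_matrix()
    d=R.T@(np.array([x,y,z])-np.array(o['ee_pos'])*1000)
    s=0 if yawdeg is None else -(np.radians(yawdeg)-o['eef_rot'][2]); s=(s+np.pi)%(2*np.pi)-np.pi
    print('t=%.2f pos'%o['time_s'],np.round(np.array(o['ee_pos'])*1000,1),'rpy',np.round(o['eef_rot'],4),'F',np.round(o['force'],1),'w %.1f'%(o['grip_width']*1000),'| shift',np.round(d,1),'spin %.4f'%s)
E
python3 -m creep '{"xyz":[[0,0,-16],[0,0,-16],[0,0,-16],[0,0,-16],[0,0,-16]],"spin":[-0.168,-0.168,-0.168,-0.168,-0.168]}' 70 20
python3 -m creep '{"xyz":[[0,0,0],[0,0,0],[0,0,0]],"spin":[-0.168,-0.166,0]}'
python3 -c "
from h import *
go(577,-101,280,88)"
```

```text
time_s: 0.78
ee_pos: [0.1946, -0.5143, 0.2791]
eef_rot: [-3.141, -0.0, 1.207]
force: [0.6, 0.4, -0.6]
grip_width: 0.0703
time_s: 1.15
ee_pos: [0.1947, -0.5143, 0.2786]
eef_rot: [-3.141, -0.0, 1.535]
force: [-0.5, -0.1, -0.1]
grip_width: 0.0705
t=1.15 pos [ 194.7 -514.3  278.6] rpy [-3.1414e+00 -4.0000e-04  1.5348e+00] F [-0.5 -0.1 -0.1] w 70.5 | shift [426.8 367.2  -1.2] spin -0.0011
```

```bash

python3 -m creep '{"xyz":[[42,37,0],[42,37,0],[42,37,0],[42,37,0],[42,37,0]],"spin":[0,0,0,0,0]}'
python3 -m creep '{"xyz":[[42,37,0],[42,37,0],[42,37,0],[42,36,0],[40,35,0]],"spin":[0,0,0,0,0]}'
python3 -c "
from h import *
go(577,-101,280,88)
snap('wrist','w1.png');go(577,-101,280,88)"
```

```text
time_s: 1.78
ee_pos: [0.3879, -0.3095, 0.2789]
eef_rot: [3.142, 0.0, 1.531]
force: [0.8, -1.6, -0.7]
grip_width: 0.07
time_s: 2.4
ee_pos: [0.5771, -0.1079, 0.2788]
eef_rot: [-3.142, 0.0, 1.531]
force: [-0.3, 0.0, -1.0]
grip_width: 0.0701
t=2.40 pos [ 577.1 -107.9  278.8] rpy [-3.1416  0.      1.5314] F [-0.3  0.  -1. ] w 70.1 | shift [ 6.8 -0.4 -1.2] spin -0.0045
t=2.45 pos [ 579.7 -103.7  278. ] rpy [-3.1413e+00 -1.4000e-03  1.5343e+00] F [3.1 4.1 0.5] w 69.8 | shift [ 2.6 -2.8 -2. ] spin -0.0016
```

View pics/w1.png

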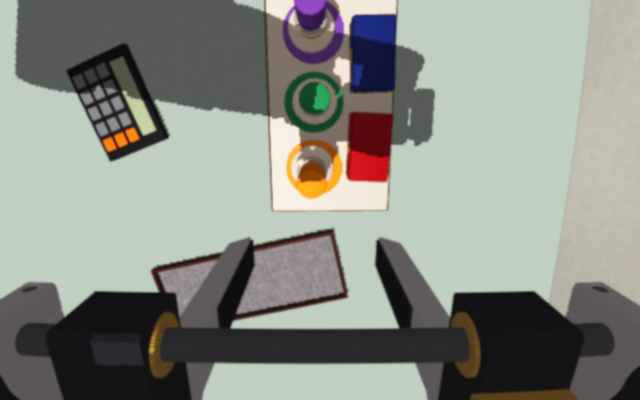

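The picture was taken while the arm was settling. It shows the deck at cols 265-397, the pads near (314,168), (314,101) and (313,30), and the red box near (369,147). I'll retake it at rest and measure.

```bash

python3 -m creep '{"xyz":[[0,0,0],[0,0,0]],"spin":[0,0]}' >/dev/null
python3 -c "
from h import *
im,m=snap('wrist','w2.png');go(577,-101,280,88)
z=cv2.resize(im[0:220,255:405],None,fx=5,fy=5,interpolation=cv2.INTER_CUBIC)[:,:,::-1]
cv2.imwrite('pics/w2a.png',z[:600]);cv2.imwrite('pics/w2b.png',z[500:])"
```

```text
t=2.75 pos [ 575.5 -110.4  279. ] rpy [3.1415e+00 2.0000e-04 1.5332e+00] F [ 0.4 -0.7  0.5] w 69.9 | shift [ 9.5  1.1 -1. ] spin -0.0027
```

View pics/w2a.png

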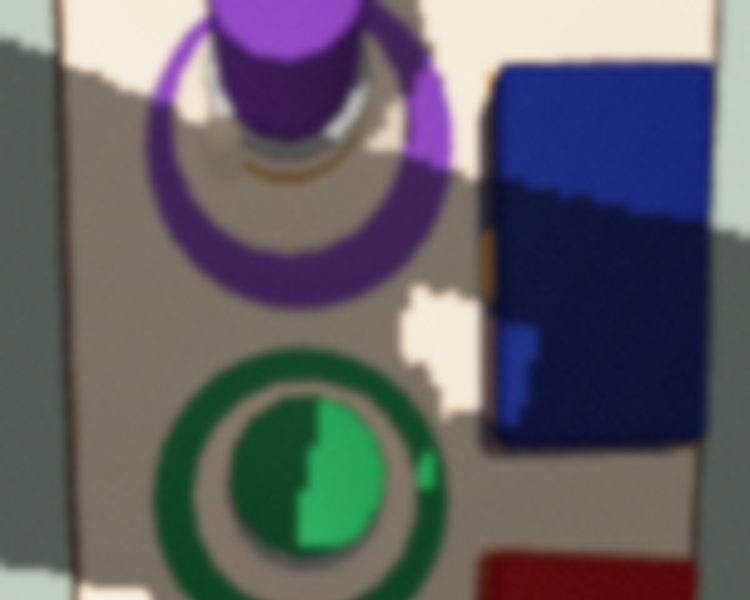

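View pics/w2b.png

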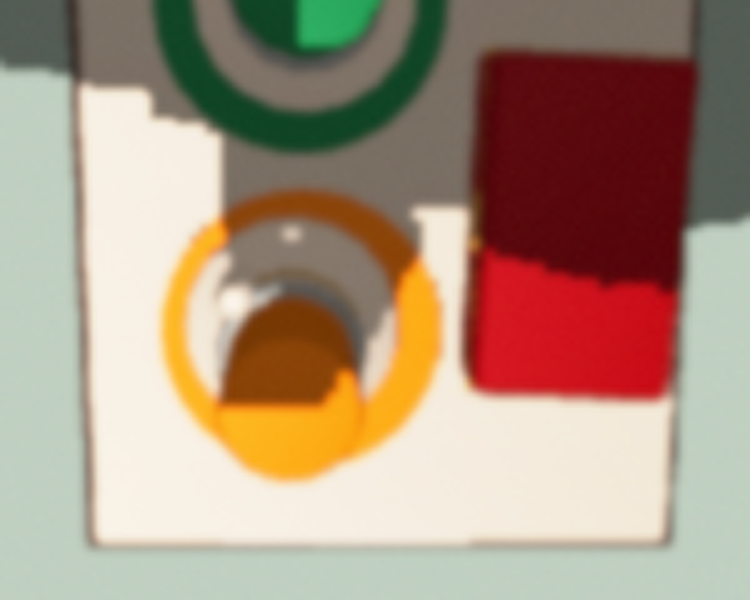

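```bash
cat > m2.py <<'E'
from h import *
def load(fn):
    d=np.load('pics/'+fn+'.npz'); m=dict(zip(('fx','fy','cx','cy','k1'),d['K'])); m['R']=d['R'];m['t']=d['t']; return d['im'],m
if __name__=='__main__':
    im,m=load('w2.png')
    for n,u,v,z in(('vpad',298,153,.016),('jpad',300,500,.016),('apad',302,831,.016),('jtop',307,473,.136),('atop',291,907,.136),
     ('deckLR',668,1043,.013),('LL',92,1043,.013),('rUL',482,552,.053),('rUR',697,564,.053),('rLR',668,898,.053),('rLL',480,887,.053),('nUL',497,65,.053),('nUR',713,63,.053),('nLR',706,442,.053),('nLL',500,445,.053)):
        p=onz(m,255+(u+.5)/5-.5,(v+.5)/5-.5,z); print(n,np.round(p*1000,1))
    for i in range(6): print(np.round(np.array(ctrl.get_obs()['ee_pos'])*1000,1))
E
python3 m2.py
```

```text
vpad [582.1  65.7  16. ]
jpad [579.5 -16.6  16. ]
apad [ 576.9 -101.6   16. ]
jtop [580.9 -15.9 136. ]
atop [574.7 -97.9 136. ]
deckLR [ 676.7 -165.1   13. ]
LL [ 516.3 -159.2   13. ]
rUL [621.9 -31.2  53. ]
rUR [672.8 -35.5  53. ]
rLR [ 667.2 -115.8   53. ]
rLL [ 620.5 -111.4   53. ]
nUL [626.7  74.5  53. ]
nUR [675.   73.7  53. ]
nLR [674.4  -7.9  53. ]
nLL [626.4  -7.1  53. ]
[ 575.5 -110.4  279. ]
[ 575.5 -110.4  279. ]
[ 575.5 -110.4  279. ]
[ 575.5 -110.4  279. ]
[ 575.5 -110.4  279. ]
[ 575.5 -110.4  279. ]
```

Both cameras agree to within 2 mm: the pads are at about (582,67), (580,-18) and (577,-102), 85 mm apart, with deck yaw -2°. Next I'll go down over amber.

```bash

python3 -m creep '{"xyz":[[4,0,20],[4,0,30],[3,0,30],[0,0,20],[0,0,0]],"spin":[0,0,0,0,0]}'
python3 -c "
from h import *
go(575.5,-98.5,104,88)
snap('wrist','w3.png')
snap('scene','s3.png')"
```

```text
time_s: 3.38
ee_pos: [0.5755, -0.0993, 0.1781]
eef_rot: [-3.14, -0.0, 1.534]
force: [0.6, 0.1, -0.4]
grip_width: 0.0701
t=3.38 pos [575.5 -99.3 178.1] rpy [-3.1396e+00 -4.0000e-04  1.5337e+00] F [ 0.6  0.1 -0.4] w 70.1 | shift [ 0.8  0.1 74.1] spin -0.0022
```

View pics/w3.png

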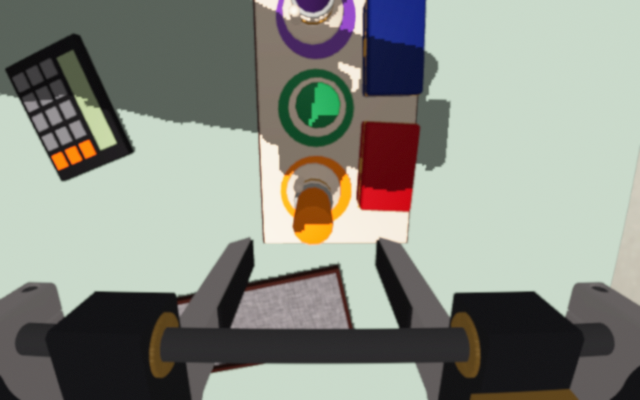

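View pics/s3.png

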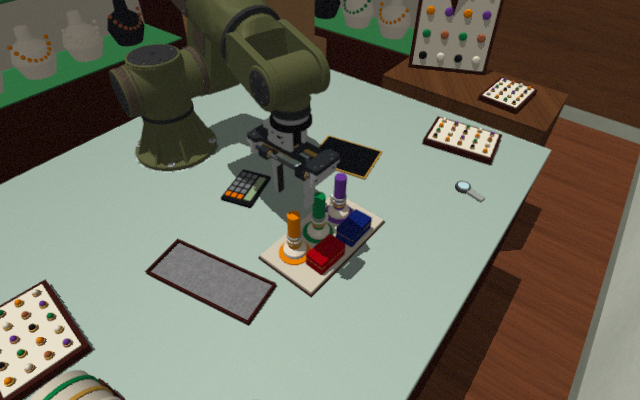

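```bash
python3 -c "
from h import *
for n in('scene','wrist'):
    m=ctrl.camera_model(n); print(n,proj(m,[.5755,-.0993,.1781]),proj(m,[.5755,-.0993,.1561]),proj(m,[.5755,-.0985,.136]),proj(m,[.577,-.102,.016]))
    if n=='wrist': print(-np.array(m['R']).T@m['t'])
"
```

```text
scene [293.83337474 200.75001286] [294.09636515 208.19486246] [294.56743532 214.56815515] [295.33625173 251.12630301]
wrist [312.03010041 248.45051363] [312.23250151 235.39195042] [312.34458874 224.39664676] [314.46868161 190.96747632]
[ 0.57961704 -0.02077902  0.36460305]
```

The projections match: the wrist camera puts the amber top at (312,224) against (313,225) seen. I'll descend, grip and lift.

```bash

python3 -m creep '{"xyz":[[1,0,20],[0,0,20],[0,0,20],[0,0,14],[0,0,0]],"spin":[0,0,0,0,0]}'
python3 -c "
from h import *
go(575.5,-98.5,104,88)"
python3 -m creep '{"xyz":[[0,0,0],[0,0,0],[0,0,0],[0,0,0],[0,0,0]],"spin":[0,0,0,0,0]}' 20 20
```

```text
time_s: 4.1
ee_pos: [0.5764, -0.0976, 0.1048]
eef_rot: [-3.141, -0.0, 1.535]
force: [1.2, 0.6, 0.3]
grip_width: 0.0701
t=4.10 pos [576.4 -97.6 104.8] rpy [-3.1410e+00 -1.0000e-04  1.5354e+00] F [1.2 0.6 0.3] w 70.1 | shift [-0.9 -0.8  0.8] spin -0.0005
time_s: 4.72
ee_pos: [0.5765, -0.0975, 0.1049]
eef_rot: [-3.142, 0.0, 1.536]
force: [-0.5, -0.2, 1.5]
grip_width: 0.0293
```

```bash

python3 -m creep '{"xyz":[[0,0,-10],[0,0,-25],[0,0,-35],[0,0,-40],[0,0,-35]],"spin":[0,0,0,0,0]}' - 25
python3 -c "
from h import *
go(557,-257,250,88)"
```

```text
time_s: 5.35
ee_pos: [0.5764, -0.0974, 0.252]
eef_rot: [3.141, 0.0, 1.536]
force: [1.5, 0.1, -2.2]
grip_width: 0.0295
t=5.35 pos [576.4 -97.4 252. ] rpy [3.1407e+00 2.0000e-04 1.5359e+00] F [ 1.5  0.1 -2.2] w 29.5 | shift [-160.1  -13.8    2. ] spin -0.0000
```

```bash

python3 -m creep '{"xyz":[[-20,-2,0],[-40,-3,0],[-45,-4,0],[-35,-3,0],[-18,-1,0]],"spin":[0,0,0,0,0]}'
python3 -m creep '{"xyz":[[0,0,20],[0,0,35],[0,0,35],[0,0,25],[0,0,15]],"spin":[0,0,0,0,0]}'
python3 -c "
from h import *
go(557,-257,92,88)
im,m=snap('top','t4.png')
cv2.imwrite('pics/t4z.png',cv2.resize(im[150:330,390:500],None,fx=3.3,fy=3.3)[:,:,::-1])
snap('scene','s4.png')
"
```

```text
time_s: 5.98
ee_pos: [0.557, -0.257, 0.2484]
eef_rot: [-3.14, -0.001, 1.534]
force: [-0.3, 0.9, -1.9]
grip_width: 0.0295
time_s: 6.6
ee_pos: [0.5574, -0.2545, 0.118]
eef_rot: [-3.14, -0.001, 1.536]
force: [-0.0, -0.0, -0.5]
grip_width: 0.0297
t=6.60 pos [ 557.4 -254.5  118. ] rpy [-3.1396e+00 -1.0000e-03  1.5361e+00] F [-0.  -0.  -0.5] w 29.7 | shift [-2.5 -0.3 26. ] spin 0.0002
```

View pics/s4.png

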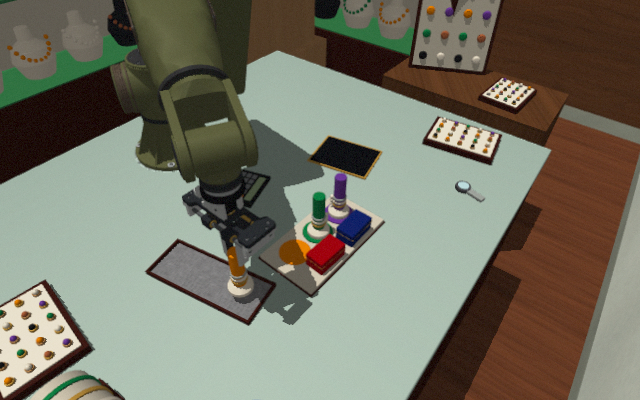

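View pics/t4z.png

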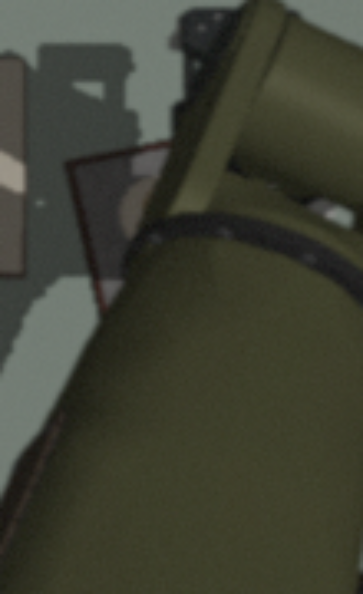

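```bash
python3 -c "
from h import *
m=ctrl.camera_model('scene')
for z in(.03,.04,.15): print(proj(m,[.557,-.2565,z]))
im=np.load('pics/s4.png.npz')['im']
cv2.imwrite('pics/s4z.png',cv2.resize(im[170:320,170:300],None,fx=4,fy=4,interpolation=2)[:,:,::-1])
"
```

```text
[241.6113233  286.38036377]
[241.07161889 283.66883917]
[234.52753259 250.69162182]
```

View pics/s4z.png

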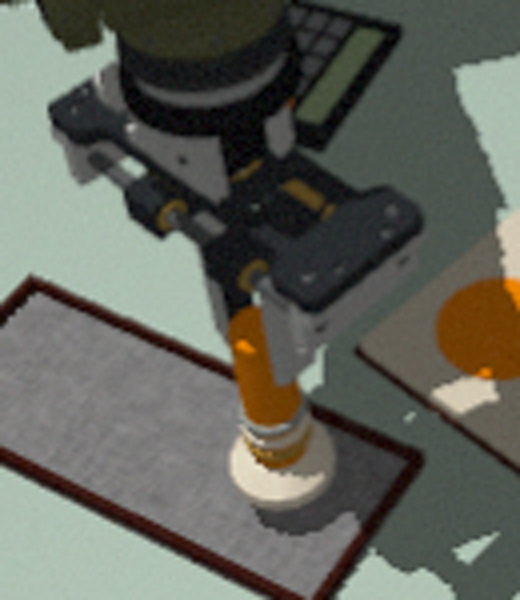

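```bash

python3 -m creep '{"xyz":[[0,0,12],[0,0,8],[0,0,4],[0,0,2],[0,0,0]],"spin":[0,0,0,0,0]}'
python3 -c "
from h import *
go(557,-257,93,88)"
```

```text
time_s: 7.32
ee_pos: [0.558, -0.255, 0.094]
eef_rot: [3.141, 0.0, 1.536]
force: [0.3, -0.5, -2.8]
grip_width: 0.0293
t=7.33 pos [ 558. -255.   94.] rpy [3.1414e+00 1.0000e-04 1.5358e+00] F [ 0.3 -0.5 -2.8] w 29.3 | shift [-2.1 -1.   1. ] spin -0.0001
```

```bash

python3 -m creep '{"xyz":[[0,0,1],[0,0,0]],"spin":[0,0]}'
python3 -m creep '{"xyz":[[0,0,0.5],[0,0,0]],"spin":[0,0]}'
python3 -c "
from h import *
go(557,-257,93,88)"
```

```text
time_s: 7.58
ee_pos: [0.558, -0.255, 0.0929]
eef_rot: [3.141, 0.0, 1.536]
force: [0.0, 0.0, -2.3]
grip_width: 0.0295
time_s: 7.82
ee_pos: [0.5581, -0.2551, 0.0928]
eef_rot: [3.141, 0.0, 1.536]
force: [-2.5, 0.2, 3.9]
grip_width: 0.0294
t=7.83 pos [ 558.1 -255.1   92.8] rpy [3.1411e+00 4.0000e-04 1.5358e+00] F [-2.5  0.2  3.9] w 29.4 | shift [-2.  -1.  -0.2] spin -0.0001
```

```bash

python3 -m creep '{"xyz":[[0,0,0],[0,0,0],[0,0,0],[0,0,0]],"spin":[0,0,0,0]}' 60
python3 -m creep '{"xyz":[[0,0,-15],[0,0,-30],[0,0,-40],[0,0,-40],[0,0,-30]],"spin":[0,0,0,0,0]}'
python3 -c "
from h import *
go(580.7,-16.4,250,88)"
```

```text
time_s: 8.32
ee_pos: [0.558, -0.2549, 0.0923]
eef_rot: [-3.142, -0.0, 1.536]
force: [0.4, -0.3, -0.6]
grip_width: 0.0601
time_s: 8.95
ee_pos: [0.5581, -0.255, 0.2505]
eef_rot: [3.139, 0.001, 1.536]
force: [0.2, 0.7, -0.0]
grip_width: 0.0599
t=8.95 pos [ 558.1 -255.   250.5] rpy [3.1394e+00 1.1000e-03 1.5358e+00] F [ 0.2  0.7 -0. ] w 59.9 | shift [239.2  14.3   0.3] spin -0.0000
```

```bash

python3 -m creep '{"xyz":[[50,3,0],[50,3,0],[50,3,0],[50,3,0],[39,2.3,0]],"spin":[0,0,0,0,0]}'
python3 -m creep '{"xyz":[[0,0,10],[0,0,25],[0,0,30],[0,0,10],[0,0,0]],"spin":[0,0,0,0,0]}'
python3 -c "
from h import *
go(580.7,-16.4,104.8,88)
im,m=snap('wrist','w5.png'); print(proj(m,[.5807,-.0164,.136]))
snap('scene','s5.png')"
```

```text
time_s: 9.57
ee_pos: [0.5806, -0.0147, 0.2487]
eef_rot: [3.14, 0.0, 1.537]
force: [0.7, 0.2, 0.2]
grip_width: 0.0601
time_s: 10.2
ee_pos: [0.5806, -0.0172, 0.1726]
eef_rot: [-3.141, 0.0, 1.535]
force: [0.2, -0.4, 0.4]
grip_width: 0.0597
t=10.20 pos [580.6 -17.2 172.6] rpy [-3.1413  0.      1.5352] F [ 0.2 -0.4  0.4] w 59.7 | shift [ 0.8  0.1 67.8] spin -0.0007
[313.95081495 227.66292497]
```

View pics/w5.png

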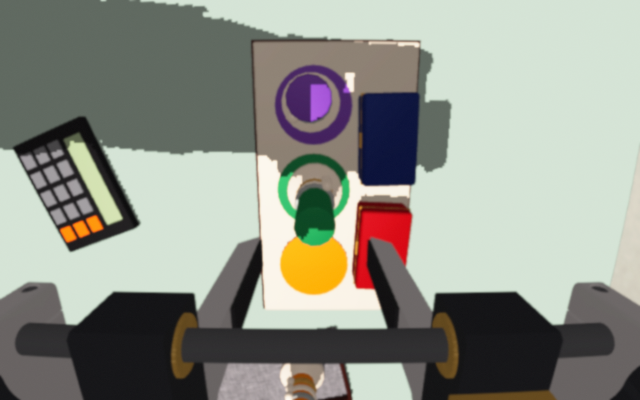

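View pics/s5.png

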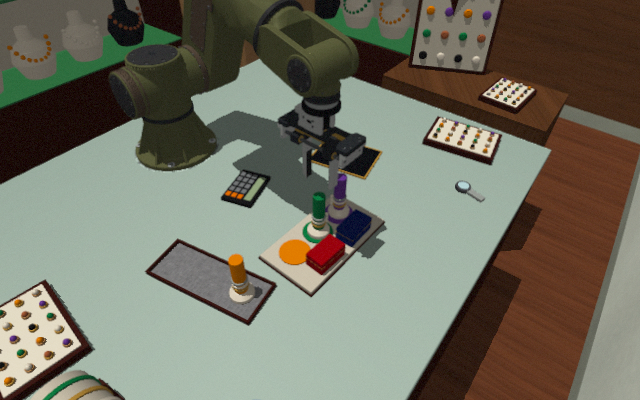

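Amber stands upright in the tray (240,290 in the scene view). The jade top is at (315,226), where predicted. Next: descend, grip and lift jade.

```bash

python3 -c "
from m2 import *
im,m=load('w5.png')
print('apad',onz(m,314,265,.016)); print('vtop',onz(m,309,100,.136)); print('vpad',onz(m,313.5,104.5,.016)); print('deck UL,UR',onz(m,252,41,.013),onz(m,419,41,.013))"
python3 -m creep '{"xyz":[[0.5,0,18],[0,0,20],[0,0,18],[0,0,12],[0,0,0]],"spin":[0,0,0,0,0]}'
python3 -m creep '{"xyz":[[0,0,0],[0,0,0],[0,0,0],[0,0,0],[0,0,0]],"spin":[0,0,0,0,0]}' 20 25
python3 -m creep '{"xyz":[[0,0,-10],[0,0,-25],[0,0,-35],[0,0,-40],[0,0,-35]],"spin":[0,0,0,0,0]}'
python3 -c "
from h import *
go(473.5,-273,250,88)"
```

```text
apad [ 0.5774485  -0.10221871  0.016     ]
vtop [0.58060575 0.06866656 0.136     ]
vpad [0.58302756 0.06832757 0.016     ]
deck UL,UR [0.52685092 0.12916067 0.013     ] [0.68542853 0.12413079 0.013     ]
time_s: 10.92
ee_pos: [0.5803, -0.016, 0.1035]
eef_rot: [-3.14, -0.0, 1.536]
force: [0.8, -0.4, 0.2]
grip_width: 0.0599
time_s: 11.55
ee_pos: [0.5807, -0.0161, 0.1046]
eef_rot: [3.141, 0.0, 1.536]
force: [-1.7, 0.1, 3.0]
grip_width: 0.0295
time_s: 12.18
ee_pos: [0.5805, -0.0161, 0.2513]
eef_rot: [3.141, 0.0, 1.536]
force: [0.0, -0.3, -1.4]
grip_width: 0.0291
t=12.18 pos [580.5 -16.1 251.3] rpy [3.1409 0.     1.5358] F [ 0.  -0.3 -1.4] w 29.1 | shift [-260.5  -98.     1.3] spin -0.0001
```

```bash

python3 -m creep '{"xyz":[[-20,-8,0],[-45,-17,0],[-50,-19,0],[-50,-19,0],[-45,-17,0]],"spin":[0,0,0,0,0]}'
python3 -m creep '{"xyz":[[-35,-13,0],[-15.5,-5,0],[0,0,20],[0,0,35],[0,0,35]],"spin":[0,0,0,0,0]}'
python3 -m creep '{"xyz":[[0,0,30],[0,0,20],[0,0,12],[0,0,4],[0,0,0]],"spin":[0,0,0,0,0]}'
python3 -c "
from h import *
go(473.5,-273,92.6,88)
snap('scene','s6.png')"
```

```text
time_s: 12.8
ee_pos: [0.4913, -0.2252, 0.248]
eef_rot: [-3.14, -0.001, 1.535]
force: [0.2, -0.0, -1.8]
grip_width: 0.0297
time_s: 13.42
ee_pos: [0.4731, -0.2726, 0.1576]
eef_rot: [-3.141, -0.001, 1.536]
force: [-0.3, -0.1, -2.3]
grip_width: 0.0293
time_s: 14.05
ee_pos: [0.4738, -0.2731, 0.0938]
eef_rot: [3.141, 0.0, 1.536]
force: [0.7, 0.5, -1.8]
grip_width: 0.0294
t=14.05 pos [ 473.8 -273.1   93.8] rpy [3.1411e+00 3.0000e-04 1.5359e+00] F [ 0.7  0.5 -1.8] w 29.4 | shift [ 0.1 -0.3  1.2] spin -0.0000
```

View pics/s6.png

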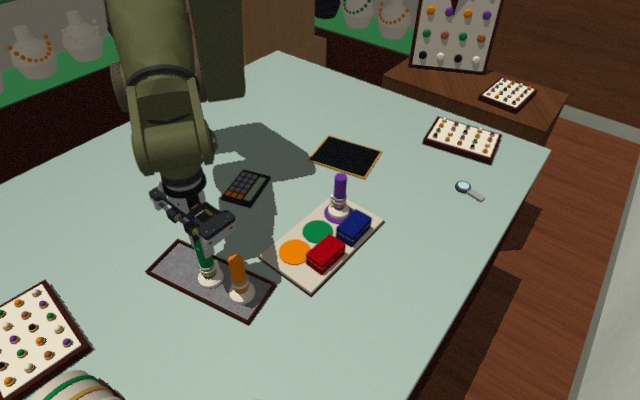

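Jade is just above the tray floor at (209,275), clear of amber. I'll seat and release it.

```bash

python3 -m creep '{"xyz":[[0,0,0.8],[0,0,0]],"spin":[0,0]}'
python3 -m creep '{"xyz":[[0,0,0.4],[0,0,0]],"spin":[0,0]}'
```

```text
time_s: 14.35
ee_pos: [0.4736, -0.2731, 0.0928]
eef_rot: [3.141, 0.0, 1.536]
force: [0.9, -0.1, -1.8]
grip_width: 0.029
time_s: 14.6
ee_pos: [0.4737, -0.2731, 0.0926]
eef_rot: [3.141, 0.0, 1.536]
force: [-2.2, -0.2, 5.7]
grip_width: 0.0297
```

```bash

python3 -m creep '{"xyz":[[0,0,0],[0,0,0],[0,0,0],[0,0,0]],"spin":[0,0,0,0]}' 60
python3 -m creep '{"xyz":[[0,0,-15],[0,0,-30],[0,0,-40],[0,0,-40],[0,0,-30]],"spin":[0,0,0,0,0]}'
python3 -c "
from h import *
go(581.3,68.7,250,88)"
```

```text
time_s: 15.1
ee_pos: [0.4736, -0.273, 0.092]
eef_rot: [-3.141, -0.0, 1.536]
force: [0.1, 0.4, -0.5]
grip_width: 0.06
time_s: 15.72
ee_pos: [0.4737, -0.273, 0.2502]
eef_rot: [3.139, 0.001, 1.536]
force: [0.3, 0.2, -0.1]
grip_width: 0.06
t=15.72 pos [ 473.7 -273.   250.2] rpy [3.1395e+00 1.3000e-03 1.5358e+00] F [ 0.3  0.2 -0.1] w 60.0 | shift [ 3.453e+02  9.560e+01 -1.000e-01] spin -0.0001
```

```bash

python3 -m creep '{"xyz":[[45,13,0],[45,13,0],[45,13,0],[45,12,0],[45,12,0]],"spin":[0,0,0,0,0]}'
python3 -m creep '{"xyz":[[45,12,0],[45,12,0],[30.3,8.6,0],[0,0,0],[0,0,0]],"spin":[0,0,0,0,0]}'
python3 -m creep '{"xyz":[[0,0,20],[0,0,25],[0,0,20],[0,0,10],[0,0,0]],"spin":[0,0,0,0,0]}'
python3 -c "
from h import *
go(581.3,68.7,104.8,88)
im,m=snap('wrist','w7.png'); print(proj(m,[.5813,.0687,.136]))
snap('scene','s7.png')"
```

```text
time_s: 16.35
ee_pos: [0.5447, -0.0488, 0.2484]
eef_rot: [3.14, 0.0, 1.536]
force: [0.3, -1.0, 0.3]
grip_width: 0.0597
time_s: 16.98
ee_pos: [0.5811, 0.0681, 0.2477]
eef_rot: [3.141, 0.0, 1.536]
force: [0.2, 0.5, 0.5]
grip_width: 0.0604
time_s: 17.6
ee_pos: [0.5811, 0.0681, 0.1722]
eef_rot: [-3.141, 0.0, 1.535]
force: [-0.8, -0.1, 0.4]
grip_width: 0.0599
t=17.60 pos [581.1  68.1 172.2] rpy [-3.1412e+00  1.0000e-04  1.5350e+00] F [-0.8 -0.1  0.4] w 59.9 | shift [ 0.6  0.2 67.4] spin -0.0009
[314.13426372 228.11527861]
```

View pics/w7.png

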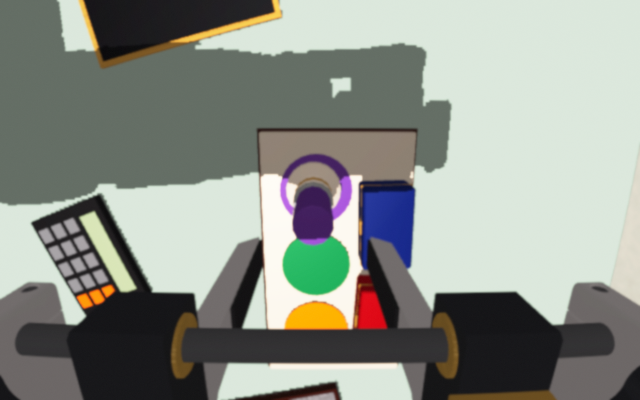

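View pics/s7.png

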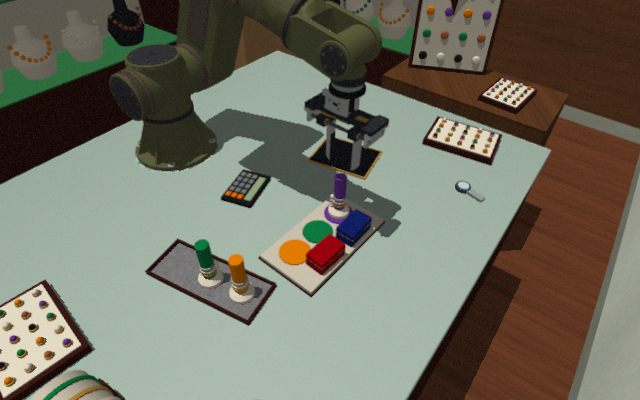

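Jade and amber stand in the tray. The violet top is at (313,226), against a prediction of (314,228). I'll grip violet the same way.

```bash

python3 -c "
from m2 import *
im,m=load('w7.png')
print('jpad',onz(m,316,264.5,.016))"
python3 -m creep '{"xyz":[[0.3,0,18],[0,0,20],[0,0,18],[0,0,11.5],[0,0,0]],"spin":[0,0,0,0,0]}'
python3 -m creep '{"xyz":[[0,0,0],[0,0,0],[0,0,0],[0,0,0],[0,0,0]],"spin":[0,0,0,0,0]}' 20 25
python3 -m creep '{"xyz":[[0,0,-10],[0,0,-25],[0,0,-35],[0,0,-40],[0,0,-35]],"spin":[0,0,0,0,0]}'
python3 -c "
from h import *
go(390,-289,250,88)"
```

```text
jpad [ 0.5801376  -0.01620831  0.016     ]
time_s: 18.32
ee_pos: [0.5809, 0.069, 0.1038]
eef_rot: [-3.14, 0.0, 1.536]
force: [-0.1, 0.3, -0.5]
grip_width: 0.0598
time_s: 18.95
ee_pos: [0.5813, 0.069, 0.1049]
eef_rot: [3.141, -0.0, 1.536]
force: [-0.3, -0.7, 1.5]
grip_width: 0.0298
time_s: 19.58
ee_pos: [0.5811, 0.069, 0.2517]
eef_rot: [3.141, -0.0, 1.536]
force: [0.5, 0.0, -2.1]
grip_width: 0.0294
t=19.57 pos [581.1  69.  251.7] rpy [ 3.1408e+00 -1.0000e-04  1.5358e+00] F [ 0.5  0.  -2.1] w 29.4 | shift [-364.5 -178.5    1.5] spin -0.0001
```

```bash

python3 -m creep '{"xyz":[[-20,-10,0],[-40,-20,0],[-45,-22,0],[-45,-22,0],[-45,-22,0]],"spin":[0,0,0,0,0]}'
python3 -m creep '{"xyz":[[-45,-22,0],[-45,-22,0],[-45,-22,0],[-25,-12,0],[-9.5,-4.5,0]],"spin":[0,0,0,0,0]}'
python3 -m creep '{"xyz":[[0,0,0],[0,0,20],[0,0,30],[0,0,35],[0,0,30]],"spin":[0,0,0,0,0]}'
python3 -c "
from h import *
go(390,-289,92.6,88)
snap('scene','s8.png')"
```

```text
time_s: 20.2
ee_pos: [0.4775, -0.1237, 0.2503]
eef_rot: [3.141, 0.0, 1.536]
force: [-0.4, -0.2, -1.1]
grip_width: 0.0294
time_s: 20.82
ee_pos: [0.3894, -0.2899, 0.25]
eef_rot: [3.141, 0.0, 1.534]
force: [0.9, -0.6, -1.9]
grip_width: 0.0294
time_s: 21.45
ee_pos: [0.3907, -0.2878, 0.1336]
eef_rot: [-3.142, -0.0, 1.537]
force: [0.1, -0.2, -2.2]
grip_width: 0.0294
t=21.45 pos [ 390.7 -287.8  133.6] rpy [-3.1415e+00 -3.0000e-04  1.5372e+00] F [ 0.1 -0.2 -2.2] w 29.4 | shift [-1.3 -0.6 41. ] spin 0.0014
```

View pics/s8.png

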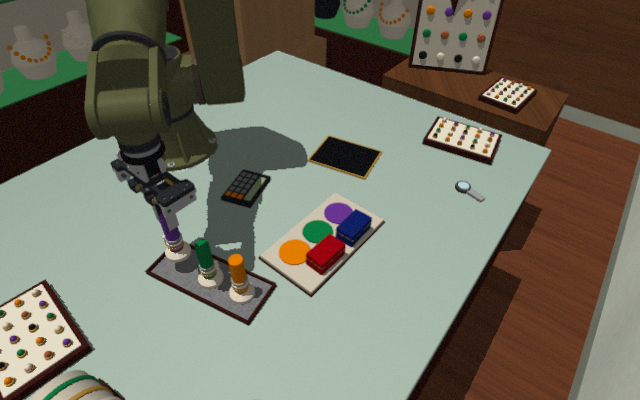

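```bash

python3 -m creep '{"xyz":[[0,0,18],[0,0,12],[0,0,6],[0,0,3.5],[0,0,0]],"spin":[0,0,0,0,0]}'
python3 -m creep '{"xyz":[[0,0,1],[0,0,0]],"spin":[0,0]}'
```

```text
time_s: 22.12
ee_pos: [0.3902, -0.289, 0.0954]
eef_rot: [3.141, 0.0, 1.536]
force: [0.4, 0.0, -0.9]
grip_width: 0.0296
time_s: 22.38
ee_pos: [0.3901, -0.2891, 0.0943]
eef_rot: [3.141, 0.0, 1.536]
force: [-0.0, -0.8, -1.7]
grip_width: 0.0295
```

```bash

python3 -m creep '{"xyz":[[0,0,1],[0,0,0]],"spin":[0,0]}'
python3 -m creep '{"xyz":[[0,0,0.5],[0,0,0]],"spin":[0,0]}'
```

```text
time_s: 22.62
ee_pos: [0.39, -0.289, 0.0931]
eef_rot: [-3.142, -0.0, 1.536]
force: [-0.9, 0.0, -1.7]
grip_width: 0.0294
time_s: 22.88
ee_pos: [0.3901, -0.2891, 0.0929]
eef_rot: [3.141, 0.0, 1.536]
force: [-0.1, -0.6, 2.1]
grip_width: 0.0295
```

```bash

python3 -m creep '{"xyz":[[0,0,0],[0,0,0],[0,0,0],[0,0,0]],"spin":[0,0,0,0]}' 60
python3 -m creep '{"xyz":[[0,0,-15],[0,0,-30],[0,0,-40],[0,0,-40],[0,0,-30]],"spin":[0,0,0,0,0]}'
python3 -c "
from h import *
go(646,-110,250,87)"
```

```text
time_s: 23.38
ee_pos: [0.3901, -0.289, 0.0926]
eef_rot: [-3.142, -0.0, 1.536]
force: [0.9, 0.4, -0.1]
grip_width: 0.0596
time_s: 24.0
ee_pos: [0.3901, -0.289, 0.2506]
eef_rot: [3.14, 0.001, 1.536]
force: [-0.9, 0.1, -0.0]
grip_width: 0.0599
t=24.00 pos [ 390.1 -289.   250.6] rpy [3.1398e+00 1.4000e-03 1.5358e+00] F [-0.9  0.1 -0. ] w 59.9 | shift [187.8 249.5   0.7] spin 0.0174
```

```bash

python3 -m creep '{"xyz":[[31,42,0],[31,42,0],[31,42,0],[31,42,0],[31,42,0]],"spin":[0,0,0,0,0]}' 80
python3 -m creep '{"xyz":[[32,40,0],[0,0,0],[0,0,0]],"spin":[0,0.0174,0]}'
python3 -c "
from h import *
go(646,-74,100,87)
im,m=snap('wrist','w9.png'); snap('top','t9.png'); snap('scene','s9.png')
cv2.imwrite('pics/w9z.png',cv2.resize(im[0:220,230:430],None,fx=4,fy=4,interpolation=2)[:600,:,::-1])
cv2.imwrite('pics/w9z2.png',cv2.resize(im[100:250,230:430],None,fx=4,fy=4,interpolation=2)[:600,:,::-1])
"
```

```text
time_s: 24.62
ee_pos: [0.6066, -0.1402, 0.249]
eef_rot: [3.141, 0.0, 1.536]
force: [0.5, 0.2, 1.0]
grip_width: 0.0799
time_s: 25.0
ee_pos: [0.6461, -0.111, 0.2483]
eef_rot: [3.141, 0.0, 1.518]
force: [-0.7, 0.1, 0.1]
grip_width: 0.0802
t=25.00 pos [ 646.1 -111.   248.3] rpy [3.1414e+00 2.0000e-04 1.5184e+00] F [-0.7  0.1  0.1] w 80.2 | shift [ 37.   -2.1 148.3] spin -0.0001
```

View pics/w9z2.png

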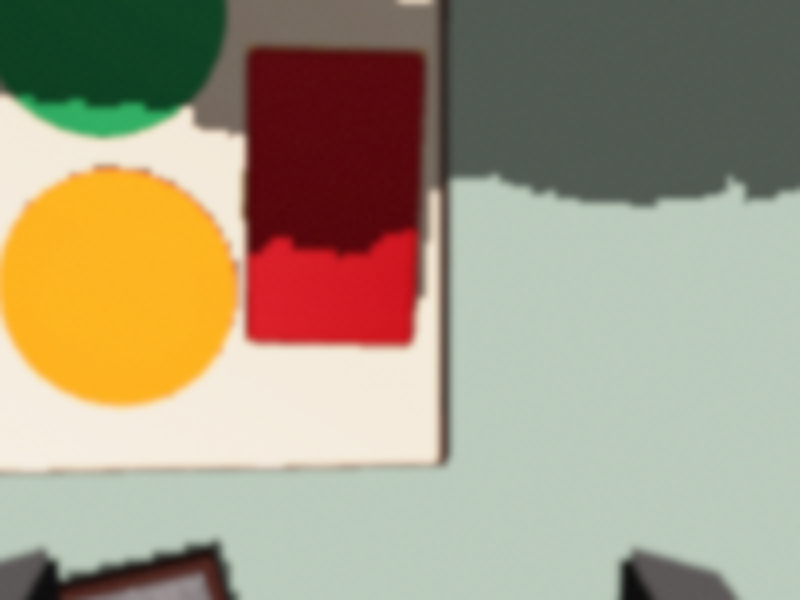

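View pics/s9.png

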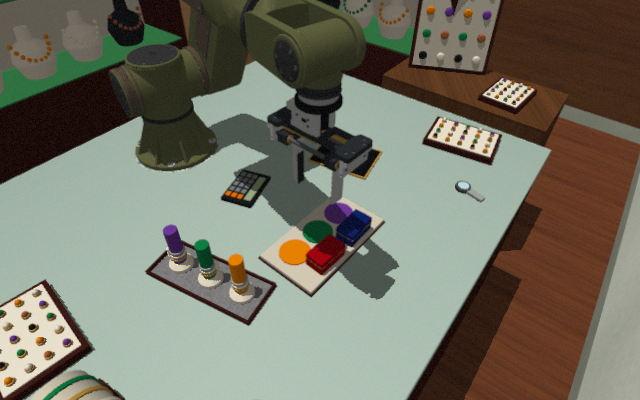

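View pics/t9.png

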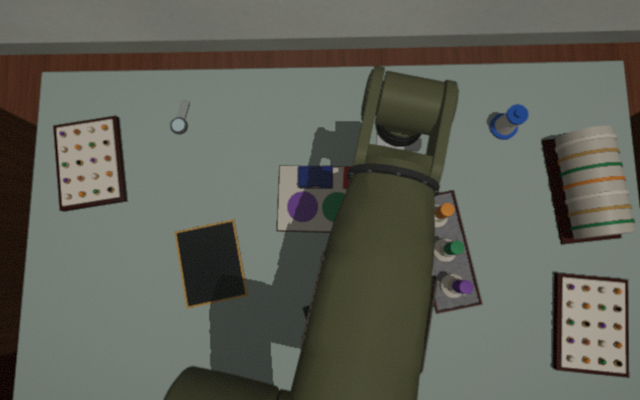

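All three stands are upright in the tray (scene feet at (180,262), (209,277) and (242,291)). Next is the red box's exact pose from its top-face corners.

```bash

python3 -c "
from m2 import *
im,m=load('w9.png')
q=[onz(m,230+(u+.5)/4-.5,100+(v+.5)/4-.5,.053)[:2]*1000 for u,v in((250,48),(424,52),(413,346),(247,342))]
print(np.round(q,1)); print(cv2.minAreaRect(np.array(q,np.float32)),np.mean(q,0))
print('apad',onz(m,230+119.5/4-.5,100+287.5/4-.5,.016))
print('LRdeck',onz(m,230+446/4-.5,100+463/4-.5,.013))
# box model refine: front faces? check with ee
print(proj(m,[.646,-.111,.2483]))
"
```

```text
[[ 626.3  -31.1]
 [ 673.6  -34.6]
 [ 667.5 -116.5]
 [ 619.8 -112.8]]
((646.7266235351562, -73.76533508300781), (82.09888458251953, 47.79745864868164), 85.70005798339844) [646.80680757 -73.75889004]
apad [ 0.57801089 -0.10097911  0.016     ]
LRdeck [ 0.67838118 -0.16464738  0.013     ]
[313.50072948 249.45752009]
```

```bash

python3 -m creep '{"xyz":[[18,-0.8,20],[18.5,-0.8,30],[0,0,40],[0,0,30],[0,0,20]],"spin":[0,0.0174,0,0,0]}'
python3 -c "
from h import *
go(646.5,-74,43,86)"
```

```text
time_s: 25.78
ee_pos: [0.646, -0.075, 0.1067]
eef_rot: [-3.141, -0.0, 1.5]
force: [-0.1, 0.0, 0.9]
grip_width: 0.0799
t=25.77 pos [646.  -75.  106.7] rpy [-3.1407 -0.      1.5002] F [-0.1  0.   0.9] w 79.9 | shift [ 1.   0.5 63.7] spin -0.0008
```

```bash

python3 -m creep '{"xyz":[[0.5,0.4,20],[0,0,18],[0,0,14],[0,0,9],[0,0,0]],"spin":[0,0,0,0,0]}'
python3 -c "
from h import *
go(646.5,-74,43,86)
snap('wrist','w10.png')"
```

```text
time_s: 26.4
ee_pos: [0.6471, -0.0738, 0.0462]
eef_rot: [-3.141, -0.0, 1.501]
force: [0.8, -0.7, -0.0]
grip_width: 0.0797
t=26.40 pos [647.1 -73.8  46.2] rpy [-3.1409e+00 -1.0000e-04  1.5010e+00] F [ 0.8 -0.7 -0. ] w 79.7 | shift [-0.2 -0.5  3.2] spin 0.0001
```

View pics/w10.png

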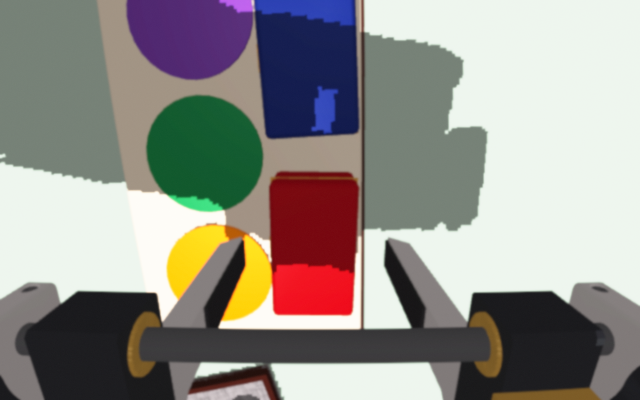

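The red box (cols 272-355) is centred between the open fingers and square to them. I'll grip and lift it.

```bash

python3 -m creep '{"xyz":[[0,0,2],[0,0,0],[0,0,0],[0,0,0],[0,0,0]],"spin":[0,0,0,0,0]}' 40 25
python3 -m creep '{"xyz":[[0,0,0],[0,0,-5],[0,0,-20],[0,0,-35],[0,0,-40]],"spin":[0,0,0,0,0]}'
python3 -c "
from h import *
go(448.7,290.4,145,101.2)"
```

```text
time_s: 27.08
ee_pos: [0.6473, -0.0738, 0.0448]
eef_rot: [3.141, 0.0, 1.501]
force: [-0.8, 1.2, 1.9]
grip_width: 0.0487
time_s: 27.7
ee_pos: [0.6471, -0.0739, 0.1468]
eef_rot: [3.141, 0.0, 1.501]
force: [-0.3, -0.5, -0.1]
grip_width: 0.0486
t=27.70 pos [647.1 -73.9 146.8] rpy [3.1414 0.     1.5009] F [-0.3 -0.5 -0.1] w 48.6 | shift [ 349.5 -223.3    1.8] spin -0.2653
```

```bash

python3 -m creep '{"xyz":[[20,-13,0],[45,-29,0],[50,-32,0],[50,-32,0],[50,-32,0]],"spin":[0,0,0,0,0]}'
python3 -m creep '{"xyz":[[50,-32,0],[45,-29,0],[25,-16,0],[14.5,-8.3,0],[0,0,0]],"spin":[0,0,0,0,-0.08]}'
python3 -m creep '{"xyz":[[0,0,0],[0,0,0],[0,0,0]],"spin":[-0.1,-0.085,0]}'
python3 -c "
from h import *
go(448.7,290.4,38,101.2)
im,m=snap('top','t11.png')
cv2.imwrite('pics/t11z.png',cv2.resize(im[200:330,150:290],None,fx=4.5,fy=4.5,interpolation=2)[:,:,::-1])
snap('wrist','w11.png');snap('scene','s11.png')"
```

```text
time_s: 28.32
ee_pos: [0.5237, 0.1518, 0.1462]
eef_rot: [3.14, -0.001, 1.501]
force: [0.3, 0.5, -1.9]
grip_width: 0.0491
time_s: 28.95
ee_pos: [0.4488, 0.291, 0.1455]
eef_rot: [3.141, -0.0, 1.583]
force: [-0.4, 0.3, -1.0]
grip_width: 0.0488
time_s: 29.32
ee_pos: [0.4493, 0.29, 0.1452]
eef_rot: [3.141, -0.0, 1.765]
force: [-0.0, -1.2, -1.9]
grip_width: 0.0489
t=29.32 pos [449.3 290.  145.2] rpy [ 3.1410e+00 -1.0000e-04  1.7647e+00] F [-0.  -1.2 -1.9] w 48.9 | shift [  0.5  -0.6 107.2] spin -0.0015
```

View pics/w11.png

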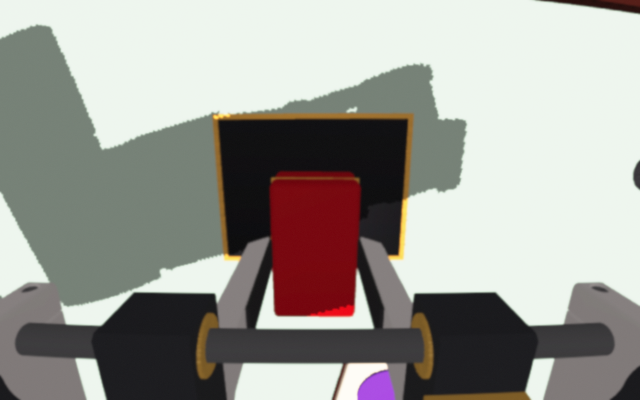

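View pics/s11.png

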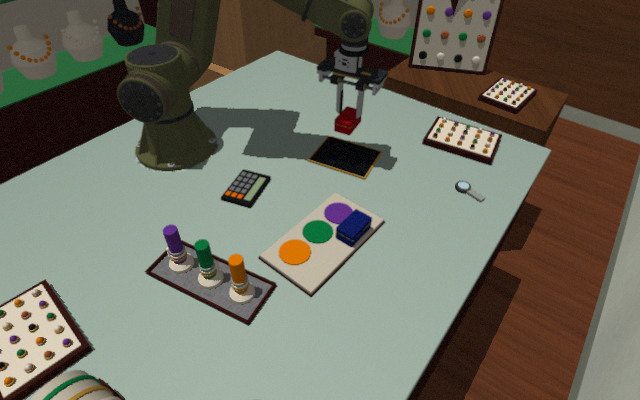

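```bash
python3 -c "
from m2 import *
im,m=load('top0.png')
g=im.astype(int); cv2.imwrite('pics/t0m.png',cv2.resize(im[205:320,160:265],None,fx=5,fy=5,interpolation=2)[:,:,::-1])
cv2.imwrite('pics/t0t.png',cv2.resize(im[180:320,395:495],None,fx=4.2,fy=4.2,interpolation=2)[:,:,::-1])"
```

```text
(no output)
```

View pics/t0m.png

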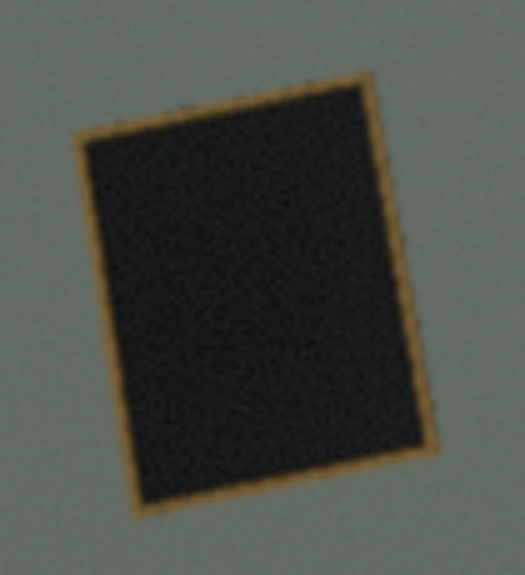

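The wrist view shows the box held over the mat, with the mat corners at (214,114), (412,114), (403,259) and (225,258). I'll check the mat centre with both cameras.

```bash

python3 -c "
from m2 import *
im,m=load('w11.png')
q=np.array([onz(m,u,v,.006)[:2]*1000 for u,v in((214,114),(412,114),(403,259),(225,258))]);print(np.round(q,1),q.mean(0),cv2.minAreaRect(q.astype(np.float32)))
im,m=load('top0.png')
q=np.array([onz(m,160+u/5-.4,205+v/5-.4,.006)[:2]*1000 for u,v in((75,132),(372,71),(439,452),(136,516))]);print(np.round(q,1),q.mean(0),cv2.minAreaRect(q.astype(np.float32)))
"
```

```text
[[342.8 347.7]
 [524.6 383.2]
 [554.4 239.2]
 [371.  204.5]] [448.19505831 293.65498955] ((448.5943603515625, 293.4492492675781), (186.95071411132812, 147.13510131835938), 11.04867935180664)
[[527.1 381.1]
 [555.4 235.4]
 [371.2 199.5]
 [342.6 344.3]] [449.05458428 290.06201869] ((448.96282958984375, 290.2278747558594), (188.0946807861328, 148.36679077148438), 11.046343803405762)
```

```bash

python3 -m creep '{"xyz":[[1.5,0,20],[0,0,25],[0,0,25],[0,0,18],[0,0,10]],"spin":[0,0,0,0,0]}'
python3 -m creep '{"xyz":[[0,0,4],[0,0,2],[0,0,0]],"spin":[0,0,0]}'
```

```text
time_s: 30.1
ee_pos: [0.4484, 0.2916, 0.0459]
eef_rot: [-3.141, 0.0, 1.765]
force: [-0.7, -0.2, -0.9]
grip_width: 0.0486
time_s: 30.48
ee_pos: [0.4487, 0.2919, 0.041]
eef_rot: [3.141, -0.0, 1.766]
force: [0.8, -0.3, -0.7]
grip_width: 0.0486
```

```bash

python3 -m creep '{"xyz":[[0,0,2],[0,0,0]],"spin":[0,0]}'
python3 -m creep '{"xyz":[[0,0,0.8],[0,0,0]],"spin":[0,0]}'
```

```text
time_s: 30.72
ee_pos: [0.4485, 0.2919, 0.0387]
eef_rot: [3.142, -0.0, 1.766]
force: [0.2, 0.5, -1.1]
grip_width: 0.0489
time_s: 30.98
ee_pos: [0.4485, 0.2919, 0.0379]
eef_rot: [3.142, -0.0, 1.766]
force: [-0.0, 0.4, -0.9]
grip_width: 0.0488
```

```bash

python3 -m creep '{"xyz":[[0,0,0.6],[0,0,0]],"spin":[0,0]}'
python3 -m creep '{"xyz":[[0,0,0.5],[0,0,0]],"spin":[0,0]}'
```

```text
time_s: 31.22
ee_pos: [0.4486, 0.2919, 0.0377]
eef_rot: [3.141, -0.0, 1.766]
force: [-3.1, -1.9, 6.0]
grip_width: 0.0491
time_s: 31.48
ee_pos: [0.4486, 0.2919, 0.0377]
eef_rot: [3.141, -0.0, 1.766]
force: [-6.0, -3.4, 10.0]
grip_width: 0.0488
```

```bash

python3 -m creep '{"xyz":[[0,0,-0.8],[0,0,0],[0,0,0],[0,0,0]],"spin":[0,0,0,0]}' 75
python3 -m creep '{"xyz":[[0,0,-10],[0,0,-30],[0,0,-50],[0,0,-60],[0,0,-60]],"spin":[0,0,0,0,0]}'
python3 -c "
from h import *
go(390,-289,250,88)
snap('wrist','w12.png');snap('scene','s12.png')"
```

```text
time_s: 31.98
ee_pos: [0.4485, 0.2918, 0.0374]
eef_rot: [-3.141, 0.0, 1.766]
force: [-0.3, -0.4, 0.3]
grip_width: 0.075
time_s: 32.6
ee_pos: [0.4482, 0.2917, 0.2503]
eef_rot: [3.141, -0.0, 1.766]
force: [0.1, -0.1, 0.3]
grip_width: 0.0751
t=32.60 pos [448.2 291.7 250.3] rpy [ 3.141e+00 -2.000e-04  1.766e+00] F [ 0.1 -0.1  0.3] w 75.1 | shift [-5.583e+02 -1.697e+02  1.000e-01] spin 0.2301
```

View pics/w12.png

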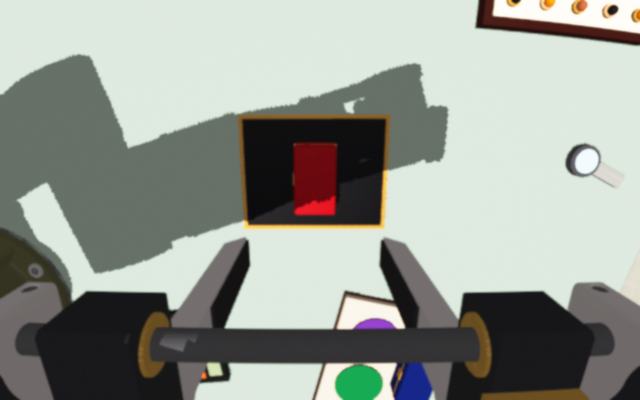

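View pics/s12.png

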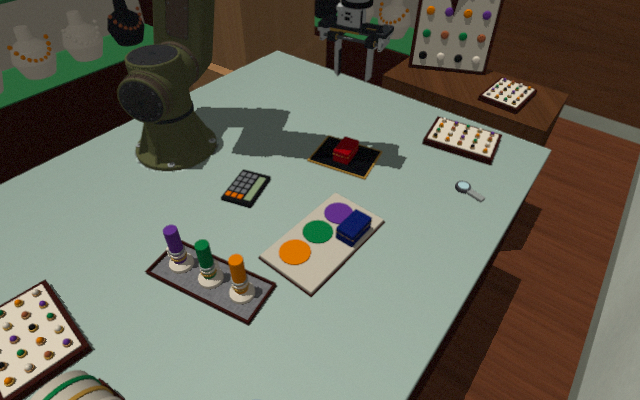

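```bash

python3 -c "
from m2 import *
im,m=load('w12.png')
for z,c in((.046,((293,142.5),(337,142.5),(336,215),(295,215))),(.006,((239,115.5),(388.5,115.5),(383.5,227.5),(246,227)))):
    q=np.array([onz(m,u,v,z)[:2]*1000 for u,v in c]);print(np.round(q,1).tolist(),q.mean(0))
"
```

```text
[[416.1, 330.8], [465.3, 340.5], [482.4, 255.7], [433.9, 246.1]] [449.43333474 293.2858443 ]
[[342.6, 346.8], [524.2, 382.7], [554.1, 239.3], [372.1, 204.0]] [448.28172307 293.18042189]
```

The box is 1.2 mm from the mat centre and square to it. Now back to the tray for violet.

```bash

python3 -m creep '{"xyz":[[0,0,0],[0,0,0],[-30,-2,0],[-45,-3,0],[-50,-3,0]],"spin":[0.115,0.115,0,0,0]}' 60
python3 -m creep '{"xyz":[[-50,-3,0],[-50,-3,0],[-50,-3,0],[-50,-3,0],[-50,-3,0]],"spin":[0,0,0,0,0]}'
python3 -m creep '{"xyz":[[-50,-4,0],[-50,-4,0],[-50,-4,0],[-37,-3,0],[0,0,0]],"spin":[0,0,0,0,0]}'
python3 -c "
from h import *
go(390,-289,250,88)"
```

```text
time_s: 33.33
ee_pos: [0.4356, 0.1661, 0.2473]
eef_rot: [-3.141, 0.0, 1.537]
force: [0.7, -0.3, -0.4]
grip_width: 0.0597
time_s: 33.95
ee_pos: [0.4119, -0.0836, 0.2476]
eef_rot: [3.141, 0.0, 1.536]
force: [1.4, 0.3, 0.2]
grip_width: 0.0602
time_s: 34.58
ee_pos: [0.3903, -0.2701, 0.2471]
eef_rot: [-3.141, -0.0, 1.533]
force: [0.1, -0.7, 0.3]
grip_width: 0.06
t=34.58 pos [ 390.3 -270.1  247.1] rpy [-3.1408e+00 -4.0000e-04  1.5331e+00] F [ 0.1 -0.7  0.3] w 60.0 | shift [-18.9   0.4  -2.9] spin -0.0028
```

```bash

python3 -m creep '{"xyz":[[-19,0.3,0],[0,0,0],[0,0,20],[0,0,30],[0,0,20]],"spin":[0,0,0,0,0]}'
python3 -c "
from h import *
go(390.1,-289,93,88)
im,m=snap('wrist','w13.png');print(proj(m,[.3901,-.2893,.124]))"
```

```text
time_s: 35.2
ee_pos: [0.3906, -0.2867, 0.1764]
eef_rot: [-3.141, -0.001, 1.537]
force: [0.7, 0.0, -0.7]
grip_width: 0.06
t=35.20 pos [ 390.6 -286.7  176.4] rpy [-3.1410e+00 -5.0000e-04  1.5368e+00] F [ 0.7  0.  -0.7] w 60.0 | shift [-2.4 -0.4 83.4] spin 0.0009
[313.35149143 225.01248956]
```

View pics/w13.png

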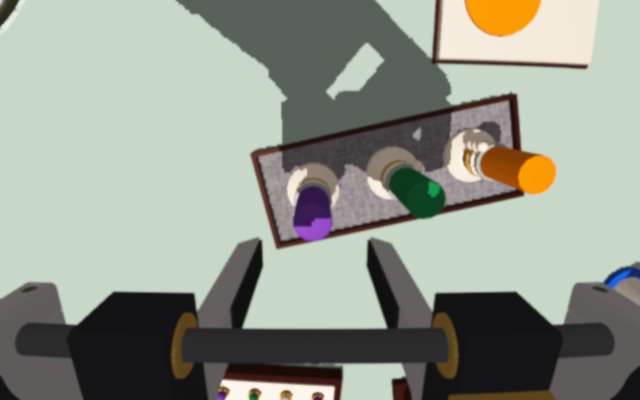

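Violet's top is at (313,222), centred between the fingers.

```bash

python3 -m creep '{"xyz":[[0,0,20],[0,0,25],[0,0,20],[0,0,13],[0,0,0]],"spin":[0,0,0,0,0]}'
python3 -c "
from h import *
go(390.1,-289,93,88)"
```

```text
time_s: 35.88
ee_pos: [0.3907, -0.2872, 0.0994]
eef_rot: [-3.141, -0.001, 1.536]
force: [-0.6, -0.1, 0.5]
grip_width: 0.06
t=35.88 pos [ 390.7 -287.2   99.4] rpy [-3.1410e+00 -5.0000e-04  1.5364e+00] F [-0.6 -0.1  0.5] w 60.0 | shift [-1.9 -0.5  6.4] spin 0.0005
```

```bash

python3 -m creep '{"xyz":[[-1.5,-0.4,3],[0,0,2],[0,0,0],[0,0,0]],"spin":[0,0,0,0]}'
python3 -c "
from h import *
go(390.1,-289,93,88)"
```

```text
time_s: 36.38
ee_pos: [0.3903, -0.289, 0.0947]
eef_rot: [3.141, 0.0, 1.536]
force: [0.4, -0.2, -0.6]
grip_width: 0.0599
t=36.38 pos [ 390.3 -289.    94.7] rpy [3.1414e+00 2.0000e-04 1.5360e+00] F [ 0.4 -0.2 -0.6] w 59.9 | shift [ 0.  -0.2  1.7] spin 0.0001
```

```bash

python3 -m creep '{"xyz":[[0,0,0],[0,0,0],[0,0,0],[0,0,0],[0,0,0]],"spin":[0,0,0,0,0]}' 20 25
python3 -m creep '{"xyz":[[0,0,-10],[0,0,-25],[0,0,-40],[0,0,-45],[0,0,-38]],"spin":[0,0,0,0,0]}'
python3 -c "
from h import *
go(582.6,67.8,253,88)"
```

```text
time_s: 37.0
ee_pos: [0.3902, -0.289, 0.0945]
eef_rot: [-3.142, -0.0, 1.536]
force: [0.4, 0.4, -0.3]
grip_width: 0.0291
time_s: 37.62
ee_pos: [0.3901, -0.2889, 0.255]
eef_rot: [3.141, 0.001, 1.536]
force: [0.5, 0.2, -2.3]
grip_width: 0.0297
t=37.62 pos [ 390.1 -288.9  255. ] rpy [3.1405e+00 8.0000e-04 1.5360e+00] F [ 0.5  0.2 -2.3] w 29.7 | shift [363.1 180.    1.9] spin 0.0002
```

```bash

python3 -m creep '{"xyz":[[20,10,0],[40,20,0],[45,22,0],[45,22,0],[45,22,0]],"spin":[0,0,0,0,0]}'
python3 -m creep '{"xyz":[[45,22,0],[45,22,0],[40,20,0],[28,15,0],[10,5,0]],"spin":[0,0,0,0,0]}'
python3 -m creep '{"xyz":[[0,0,0],[0,0,20],[0,0,35],[0,0,35],[0,0,25]],"spin":[0,0,0,0,0]}'
python3 -c "
from h import *
go(582.6,67.8,106.7,88)"
```

```text
time_s: 38.25
ee_pos: [0.4934, -0.0959, 0.2533]
eef_rot: [3.141, 0.0, 1.536]
force: [0.9, -0.2, -1.4]
grip_width: 0.0293
time_s: 38.88
ee_pos: [0.583, 0.0689, 0.2527]
eef_rot: [-3.141, 0.0, 1.538]
force: [-0.2, 0.3, -1.6]
grip_width: 0.0294
time_s: 39.5
ee_pos: [0.582, 0.0662, 0.1365]
eef_rot: [-3.141, 0.0, 1.535]
force: [0.2, 0.6, -2.0]
grip_width: 0.0295
t=39.50 pos [582.   66.2 136.5] rpy [-3.1406e+00  3.0000e-04  1.5347e+00] F [ 0.2  0.6 -2. ] w 29.5 | shift [ 1.7  0.6 29.8] spin -0.0012
```

```bash

python3 -m creep '{"xyz":[[0.5,0.4,12],[0,0,8],[0,0,3],[0,0,1],[0,0,0]],"spin":[0,0,0,0,0]}'
python3 -c "
from h import *
go(582.6,67.8,106.7,88)
im,m=snap('scene','s14.png');
cv2.imwrite('pics/s14z.png',cv2.resize(im[130:300,250:400],None,fx=3.5,fy=3.5,interpolation=2)[:,:,::-1])"
```

```text
time_s: 40.12
ee_pos: [0.5833, 0.0681, 0.114]
eef_rot: [3.141, -0.0, 1.536]
force: [-0.4, 0.3, -1.3]
grip_width: 0.0295
t=40.12 pos [583.3  68.1 114. ] rpy [ 3.1409e+00 -1.0000e-04  1.5361e+00] F [-0.4  0.3 -1.3] w 29.5 | shift [-0.3 -0.7  7.3] spin 0.0002
```

View pics/s14z.png

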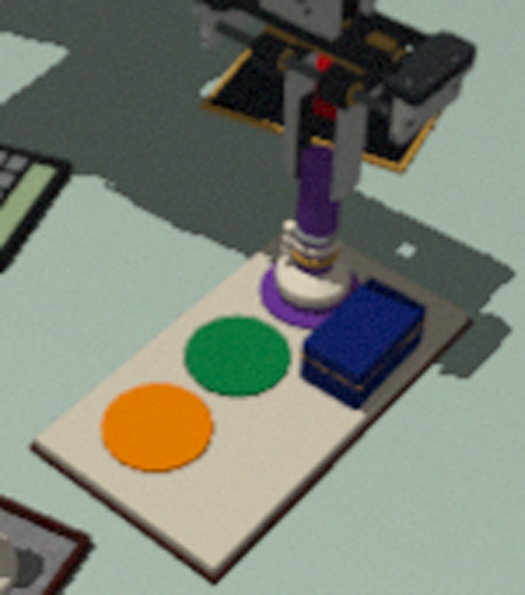

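The stand hovers about 7 mm above the violet pad. I'll seat it slowly.

```bash

python3 -m creep '{"xyz":[[0,-0.5,3],[0,0,2],[0,0,1],[0,0,0]],"spin":[0,0,0,0]}'
python3 -m creep '{"xyz":[[0,0,0.7],[0,0,0]],"spin":[0,0]}'
python3 -m creep '{"xyz":[[0,0,0.5],[0,0,0]],"spin":[0,0]}'
```

```text
time_s: 40.67
ee_pos: [0.5826, 0.0681, 0.1075]
eef_rot: [-3.141, -0.0, 1.536]
force: [-0.2, 0.4, -0.9]
grip_width: 0.0296
time_s: 40.92
ee_pos: [0.5826, 0.068, 0.1068]
eef_rot: [-3.142, 0.0, 1.536]
force: [0.2, 0.1, -1.9]
grip_width: 0.0293
time_s: 41.18
ee_pos: [0.5827, 0.0681, 0.1065]
eef_rot: [3.141, -0.0, 1.536]
force: [-0.9, -0.4, 0.6]
grip_width: 0.0294
```

```bash

python3 -m creep '{"xyz":[[0,0,0.3],[0,0,0],[0,0,0],[0,0,0],[0,0,0]],"spin":[0,0,0,0,0]}' 60
python3 -m creep '{"xyz":[[0,0,-15],[0,0,-30],[0,0,-40],[0,0,-40],[0,0,-20]],"spin":[0,0,0,0,0]}'
python3 -m creep '{"xyz":[[-35,0,0],[-45,0,0],[-20,0,0],[0,0,0]],"spin":[0,0,0,0]}'
python3 -c "
from h import *
go(473.6,-273,250,88)
im,m=snap('wrist','w15.png')
cv2.imwrite('pics/w15z.png',cv2.resize(im[60:260,200:440],None,fx=3.3,fy=3,interpolation=2)[:,:,::-1])
cv2.imwrite('pics/w15z.png',cv2.resize(im[60:230,220:420],None,fx=3.5,fy=3.5,interpolation=2)[:,:,::-1])"
```

```text
time_s: 41.8
ee_pos: [0.5826, 0.0681, 0.1061]
eef_rot: [3.142, -0.0, 1.536]
force: [0.0, 1.0, -0.0]
grip_width: 0.0601
time_s: 42.42
ee_pos: [0.583, 0.0681, 0.2547]
eef_rot: [3.138, -0.0, 1.536]
force: [-0.7, -0.6, -0.3]
grip_width: 0.0598
time_s: 42.92
ee_pos: [0.5792, -0.0325, 0.2516]
eef_rot: [3.141, -0.0, 1.534]
force: [-1.0, -0.1, -0.1]
grip_width: 0.06
t=42.92 pos [579.2 -32.5 251.6] rpy [ 3.1410e+00 -1.0000e-04  1.5343e+00] F [-1.  -0.1 -0.1] w 60.0 | shift [-244.2  -96.7    1.5] spin -0.0016
```

View pics/w15z.png

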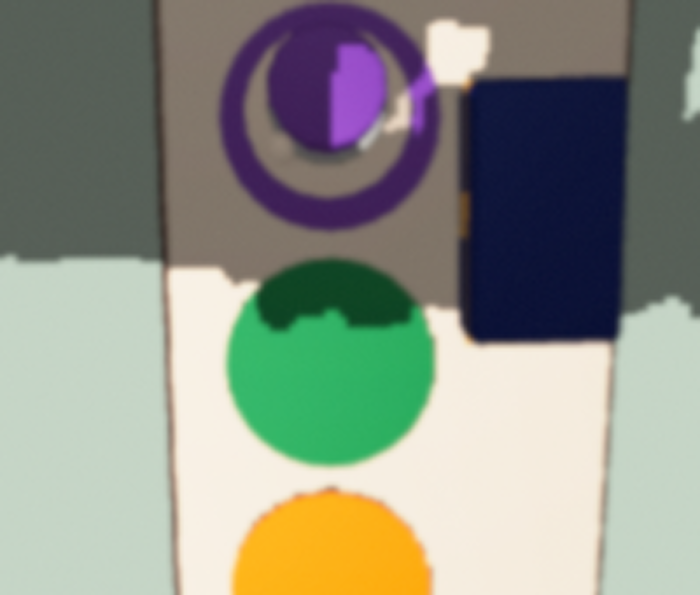

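```bash

cat > w15.py <<'E'
from m2 import *
im,m=load('w15.png')
f=lambda u,v,z:np.round(onz(m,220+(u+.5)/3.5-.5,60+(v+.5)/3.5-.5,z)*1000,1)
print('vpad',f(329.5,116.5,.016),'vtop',f(327,89,.136),'jpad',f(330.5,362,.016),'foot L,R,bottom edges (z19)',f(244,112,.019),f(413,112,.019),f(328,199,.019))
E
python3 w15.py
```

```text
vpad [582.5  68.1  16. ] vtop [582.1  68.2 136. ] jpad [579.8 -16.   16. ] foot L,R,bottom edges (z19) [553.7  70.4  19. ] [610.7  68.4  19. ] [581.   40.7  19. ]
```

Violet stands upright within 1 mm of its pad centre. Now jade.

```bash

python3 -m creep '{"xyz":[[-45,-18,0],[-50,-20,0],[-50,-20,0],[-50,-20,0],[-49,-18.7,0]],"spin":[0,0,0,0,0]}'
python3 -m creep '{"xyz":[[0,0,0],[0,0,15],[0,0,30],[0,0,20],[0,0,0]],"spin":[0,0,0,0,0]}'
python3 -c "
from h import *
go(473.7,-273.1,94.5,88)
im,m=snap('wrist','w16.png');print(proj(m,[.4737,-.2733,.124]))"
```

```text
time_s: 43.6
ee_pos: [0.4739, -0.2725, 0.2514]
eef_rot: [3.141, -0.0, 1.538]
force: [1.5, 0.9, -0.1]
grip_width: 0.0598
time_s: 44.22
ee_pos: [0.4741, -0.2704, 0.1842]
eef_rot: [-3.139, -0.002, 1.538]
force: [-0.1, 0.1, 0.9]
grip_width: 0.0598
t=44.23 pos [ 474.1 -270.4  184.2] rpy [-3.1389e+00 -1.9000e-03  1.5382e+00] F [-0.1  0.1  0.9] w 59.8 | shift [-2.9 -0.1 89.7] spin 0.0023
[313.69865548 222.18113803]
```

View pics/w16.png

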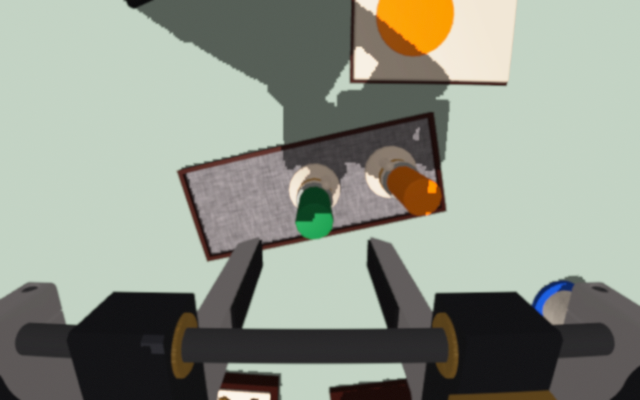

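Jade's top is at (314,221), as predicted.

```bash

python3 -m creep '{"xyz":[[-2,0,20],[0,0,25],[0,0,20],[0,0,15],[0,0,5]],"spin":[0,0,0,0,0]}'
python3 -m creep '{"xyz":[[0,0,0],[0,0,0]],"spin":[0,0]}'
python3 -c "
from h import *
go(473.7,-273.1,94.5,88)"
```

```text
time_s: 44.9
ee_pos: [0.4742, -0.2741, 0.1008]
eef_rot: [-3.141, -0.0, 1.536]
force: [0.3, 0.3, -0.0]
grip_width: 0.0601
time_s: 45.15
ee_pos: [0.4743, -0.2745, 0.1018]
eef_rot: [3.141, 0.001, 1.536]
force: [0.3, 0.4, -0.7]
grip_width: 0.0601
t=45.15 pos [ 474.3 -274.5  101.8] rpy [3.1405e+00 6.0000e-04 1.5360e+00] F [ 0.3  0.4 -0.7] w 60.1 | shift [ 1.4 -0.7  7.3] spin 0.0001
```

```bash

python3 -m creep '{"xyz":[[1.4,-0.5,4],[0,0,3],[0,0,0]],"spin":[0,0,0]}'
python3 -m creep '{"xyz":[[0,0,0],[0,0,0],[0,0,0],[0,0,0],[0,0,0]],"spin":[0,0,0,0,0]}' 20 25
python3 -m creep '{"xyz":[[0,0,-10],[0,0,-25],[0,0,-40],[0,0,-45],[0,0,-38]],"spin":[0,0,0,0,0]}'
python3 -c "
from h import *
go(579.9,-16.1,253,88)"
```

```text
time_s: 45.52
ee_pos: [0.4734, -0.2729, 0.0938]
eef_rot: [-3.141, -0.0, 1.536]
force: [0.3, 0.5, -0.3]
grip_width: 0.0602
time_s: 46.15
ee_pos: [0.4735, -0.273, 0.0941]
eef_rot: [3.142, 0.0, 1.536]
force: [0.1, 0.7, 1.4]
grip_width: 0.0297
time_s: 46.78
ee_pos: [0.4734, -0.2729, 0.2545]
eef_rot: [3.141, 0.001, 1.536]
force: [-0.1, -0.5, -1.5]
grip_width: 0.0291
t=46.77 pos [ 473.4 -272.9  254.5] rpy [3.1406e+00 6.0000e-04 1.5360e+00] F [-0.1 -0.5 -1.5] w 29.1 | shift [260.3  97.5   1.4] spin 0.0001
```

```bash

python3 -m creep '{"xyz":[[20,8,0],[40,15,0],[50,19,0],[50,19,0],[45,16,0]],"spin":[0,0,0,0,0]}'
python3 -m creep '{"xyz":[[35,13,0],[20.3,7.5,0],[0,0,0],[0,0,20],[0,0,35]],"spin":[0,0,0,0,0]}'
python3 -m creep '{"xyz":[[0,0,35],[0,0,25],[0,0,15],[0,0,8],[0,0,0]],"spin":[0,0,0,0,0]}'
python3 -c "
from h import *
go(579.9,-16.1,106.1,88)"
```

```text
time_s: 47.4
ee_pos: [0.558, -0.069, 0.2527]
eef_rot: [3.141, 0.0, 1.536]
force: [0.1, 0.1, -2.0]
grip_width: 0.0294
time_s: 48.02
ee_pos: [0.5802, -0.0176, 0.1976]
eef_rot: [3.139, 0.0, 1.535]
force: [0.3, 0.3, -3.0]
grip_width: 0.0292
time_s: 48.65
ee_pos: [0.5801, -0.0165, 0.1143]
eef_rot: [3.141, 0.0, 1.536]
force: [-0.2, -0.4, -2.2]
grip_width: 0.0294
t=48.65 pos [580.1 -16.5 114.3] rpy [3.1415 0.     1.5357] F [-0.2 -0.4 -2.2] w 29.4 | shift [ 0.4 -0.2  8.2] spin -0.0002
```

```bash

python3 -m creep '{"xyz":[[0.3,0,4],[0,0,2],[0,0,1],[0,0,0]],"spin":[0,0,0,0]}'
python3 -m creep '{"xyz":[[0,0,0.7],[0,0,0]],"spin":[0,0]}'
python3 -m creep '{"xyz":[[0,0,0.5],[0,0,0]],"spin":[0,0]}'
```

```text
time_s: 49.15
ee_pos: [0.58, -0.0159, 0.1071]
eef_rot: [3.142, 0.0, 1.536]
force: [0.2, -0.4, -1.1]
grip_width: 0.0292
time_s: 49.4
ee_pos: [0.58, -0.0159, 0.1063]
eef_rot: [-3.142, 0.0, 1.536]
force: [-0.4, 0.1, -0.8]
grip_width: 0.029
time_s: 49.65
ee_pos: [0.5801, -0.0159, 0.1061]
eef_rot: [3.141, 0.0, 1.536]
force: [-0.2, 0.4, 1.5]
grip_width: 0.0295
```

Contact. I'll release, rise, shift so the camera is over jade, and check.

```bash

python3 -m creep '{"xyz":[[0,0,0.2],[0,0,0],[0,0,0],[0,0,0],[0,0,0]],"spin":[0,0,0,0,0]}' 60
python3 -m creep '{"xyz":[[0,0,-15],[0,0,-30],[0,0,-40],[0,0,-40],[0,0,-20]],"spin":[0,0,0,0,0]}'
python3 -m creep '{"xyz":[[-35,0,0],[-45,0,0],[-20,0,0],[0,0,0]],"spin":[0,0,0,0]}'
python3 -c "
from h import *
go(558,-255,250,88)
im,m=snap('wrist','w17.png')
cv2.imwrite('pics/w17z.png',cv2.resize(im[60:230,220:420],None,fx=3.5,fy=3.5,interpolation=2)[:,:,::-1])"
```

```text
time_s: 50.28
ee_pos: [0.58, -0.0159, 0.1056]
eef_rot: [3.142, -0.0, 1.536]
force: [-0.1, 0.2, -0.3]
grip_width: 0.0601
time_s: 50.9
ee_pos: [0.5804, -0.0159, 0.2543]
eef_rot: [3.138, 0.0, 1.536]
force: [-0.4, -0.6, 0.1]
grip_width: 0.06
time_s: 51.4
ee_pos: [0.5765, -0.1165, 0.2511]
eef_rot: [3.141, -0.0, 1.534]
force: [0.1, 0.1, -0.2]
grip_width: 0.0603
t=51.40 pos [ 576.5 -116.5  251.1] rpy [ 3.1412 -0.      1.5343] F [ 0.1  0.1 -0.2] w 60.3 | shift [-139.1  -13.4    1.1] spin -0.0016
```

View pics/w17z.png

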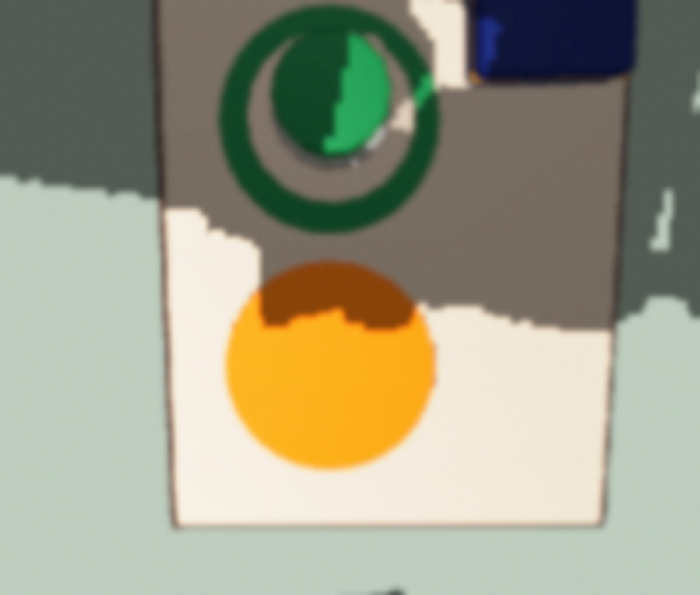

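```bash

sed -i "s/w15.png/w17.png/; s/^print.*/print('jpad',f(329.5,119,.016),'jtop',f(331.5,93,.136),'apad',f(330.5,365,.016))/" w15.py; python3 w15.py
python3 -m creep '{"xyz":[[-35,-4,0],[-45,-4,0],[-40,-4,0],[-19,-1.4,0],[0,0,10]],"spin":[0,0,0,0,0]}'
python3 -m creep '{"xyz":[[0,0,25],[0,0,25],[0,0,10],[0,0,0]],"spin":[0,0,0,0]}'
python3 -c "
from h import *
go(558,-255,94.5,88)
im,m=snap('wrist','w18.png');print(proj(m,[.558,-.256,.124]))"
```

```text
jpad [579.7 -16.7  16. ] jtop [580.4 -16.8 136. ] apad [ 577. -101.   16.]
time_s: 52.08
ee_pos: [0.5588, -0.254, 0.2408]
eef_rot: [3.141, 0.0, 1.536]
force: [-0.1, 0.4, 0.2]
grip_width: 0.0601
time_s: 52.58
ee_pos: [0.5585, -0.2533, 0.1804]
eef_rot: [-3.141, -0.0, 1.537]
force: [-0.1, 0.3, 0.3]
grip_width: 0.0604
t=52.58 pos [ 558.5 -253.3  180.4] rpy [-3.1409e+00 -5.0000e-04  1.5370e+00] F [-0.1  0.3  0.3] w 60.4 | shift [-1.8 -0.4 85.9] spin 0.0011
[313.41481893 223.44436797]
```

View pics/w18.png

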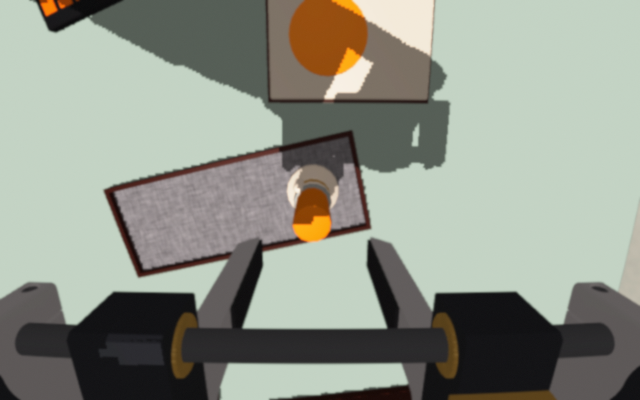

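Jade is within 1 mm of its pad centre. Amber's top is at (312,222), as predicted, so I'll fetch it.

```bash

python3 -c "
from m2 import *
im,m=load('w18.png'); print(onz(m,312,222.5,.124))"
python3 -m creep '{"xyz":[[-1,0,20],[0,0,25],[0,0,20],[0,0,12],[0,0,3]],"spin":[0,0,0,0,0]}'
python3 -m creep '{"xyz":[[0,0,0],[0,0,0]],"spin":[0,0]}'
python3 -c "
from h import *
go(558,-255,94.5,88)"
```

```text
[ 0.55696102 -0.25521601  0.124     ]
time_s: 53.25
ee_pos: [0.5585, -0.2553, 0.1008]
eef_rot: [3.141, 0.0, 1.536]
force: [-0.4, 1.0, -0.6]
grip_width: 0.06
time_s: 53.5
ee_pos: [0.5586, -0.2555, 0.1015]
eef_rot: [3.14, 0.001, 1.536]
force: [0.2, 0.3, -1.3]
grip_width: 0.0597
t=53.50 pos [ 558.6 -255.5  101.5] rpy [3.1405e+00 5.0000e-04 1.5360e+00] F [ 0.2  0.3 -1.3] w 59.7 | shift [ 0.4 -0.6  7. ] spin 0.0001
```

```bash

python3 -m creep '{"xyz":[[0.4,-0.6,4],[0,0,3],[0,0,0]],"spin":[0,0,0]}'
python3 -m creep '{"xyz":[[0,0,0],[0,0,0],[0,0,0],[0,0,0],[0,0,0]],"spin":[0,0,0,0,0]}' 20 25
python3 -m creep '{"xyz":[[0,0,-10],[0,0,-25],[0,0,-40],[0,0,-45],[0,0,-38]],"spin":[0,0,0,0,0]}'
python3 -c "
from h import *
go(577.2,-100.5,253,88)"
```

```text
time_s: 53.88
ee_pos: [0.5576, -0.2548, 0.0933]
eef_rot: [-3.141, -0.0, 1.536]
force: [0.1, 1.0, -0.2]
grip_width: 0.0596
time_s: 54.5
ee_pos: [0.5577, -0.2549, 0.0936]
eef_rot: [-3.142, -0.0, 1.536]
force: [-0.7, -1.1, -0.1]
grip_width: 0.0294
time_s: 55.12
ee_pos: [0.5576, -0.2548, 0.2542]
eef_rot: [3.14, 0.001, 1.536]
force: [0.8, -0.3, -1.3]
grip_width: 0.029
t=55.12 pos [ 557.6 -254.8  254.2] rpy [3.1404e+00 5.0000e-04 1.5360e+00] F [ 0.8 -0.3 -1.3] w 29.0 | shift [154.9  14.2   1.1] spin 0.0001
```

```bash

python3 -m creep '{"xyz":[[20,2,0],[40,4,0],[45,4,0],[35,3,0],[14.9,1.2,0]],"spin":[0,0,0,0,0]}'
python3 -m creep '{"xyz":[[0,0,0],[0,0,20],[0,0,35],[0,0,35],[0,0,25]],"spin":[0,0,0,0,0]}'
python3 -m creep '{"xyz":[[0,0,15],[0,0,8],[0,0,0]],"spin":[0,0,0]}'
python3 -c "
from h import *
go(577.2,-100.5,105.6,88)"
```

```text
time_s: 55.75
ee_pos: [0.577, -0.0982, 0.2506]
eef_rot: [-3.14, -0.0, 1.538]
force: [0.6, 0.2, -1.5]
grip_width: 0.0297
time_s: 56.38
ee_pos: [0.5765, -0.1018, 0.1347]
eef_rot: [-3.14, -0.0, 1.535]
force: [1.0, -0.1, -2.1]
grip_width: 0.0297
time_s: 56.75
ee_pos: [0.5773, -0.1009, 0.1137]
eef_rot: [-3.142, 0.0, 1.536]
force: [0.3, -0.1, -1.3]
grip_width: 0.0294
t=56.75 pos [ 577.3 -100.9  113.7] rpy [-3.1416  0.      1.5357] F [ 0.3 -0.1 -1.3] w 29.4 | shift [ 0.4 -0.1  8.1] spin -0.0002
```

```bash

python3 -m creep '{"xyz":[[0.2,0,4],[0,0,2],[0,0,1],[0,0,0]],"spin":[0,0,0,0]}'
python3 -m creep '{"xyz":[[0,0,0.7],[0,0,0]],"spin":[0,0]}'
python3 -m creep '{"xyz":[[0,0,0.5],[0,0,0]],"spin":[0,0]}'
```

```text
time_s: 57.25
ee_pos: [0.5773, -0.1004, 0.1067]
eef_rot: [3.142, 0.0, 1.536]
force: [-0.2, 0.6, -2.2]
grip_width: 0.0293
time_s: 57.5
ee_pos: [0.5773, -0.1004, 0.1059]
eef_rot: [-3.142, -0.0, 1.536]
force: [-0.1, -1.1, -1.7]
grip_width: 0.0294
time_s: 57.75
ee_pos: [0.5774, -0.1004, 0.1056]
eef_rot: [3.141, 0.0, 1.536]
force: [-0.6, -0.6, 0.1]
grip_width: 0.0294
```

Contact is just starting. A touch more, then release, rise and check.

```bash

python3 -m creep '{"xyz":[[0,0,0.4],[0,0,0],[0,0,0]],"spin":[0,0,0]}'
python3 -m creep '{"xyz":[[0,0,0],[0,0,0],[0,0,0],[0,0,0],[0,0,0]],"spin":[0,0,0,0,0]}' 60
python3 -m creep '{"xyz":[[0,0,-15],[0,0,-30],[0,0,-40],[0,0,-40],[0,0,-20]],"spin":[0,0,0,0,0]}'
python3 -m creep '{"xyz":[[-35,0,0],[-45,0,0],[-30,0,0],[0,0,0]],"spin":[0,0,0,0]}'
python3 -c "
from h import *
go(577,-250,250,88)
im,m=snap('wrist','w19.png');snap('scene','s19.png')
cv2.imwrite('pics/w19z.png',cv2.resize(im[60:230,220:420],None,fx=3.5,fy=3.5,interpolation=2)[:,:,::-1])"
```

```text
time_s: 58.12
ee_pos: [0.5774, -0.1004, 0.1056]
eef_rot: [3.141, 0.0, 1.536]
force: [-3.3, -0.2, 5.4]
grip_width: 0.0293
time_s: 58.75
ee_pos: [0.5773, -0.1004, 0.105]
eef_rot: [-3.142, -0.0, 1.536]
force: [-0.3, -0.5, -0.2]
grip_width: 0.0604
time_s: 59.38
ee_pos: [0.5777, -0.1005, 0.2537]
eef_rot: [3.138, 0.001, 1.536]
force: [0.1, -0.3, -0.2]
grip_width: 0.0602
time_s: 59.88
ee_pos: [0.5731, -0.2119, 0.2508]
eef_rot: [3.141, 0.0, 1.534]
force: [-0.5, 1.4, 0.7]
grip_width: 0.0603
t=59.88 pos [ 573.1 -211.9  250.8] rpy [3.1411e+00 3.0000e-04 1.5336e+00] F [-0.5  1.4  0.7] w 60.3 | shift [-38.    5.3   0.8] spin -0.0023
```

View pics/w19z.png

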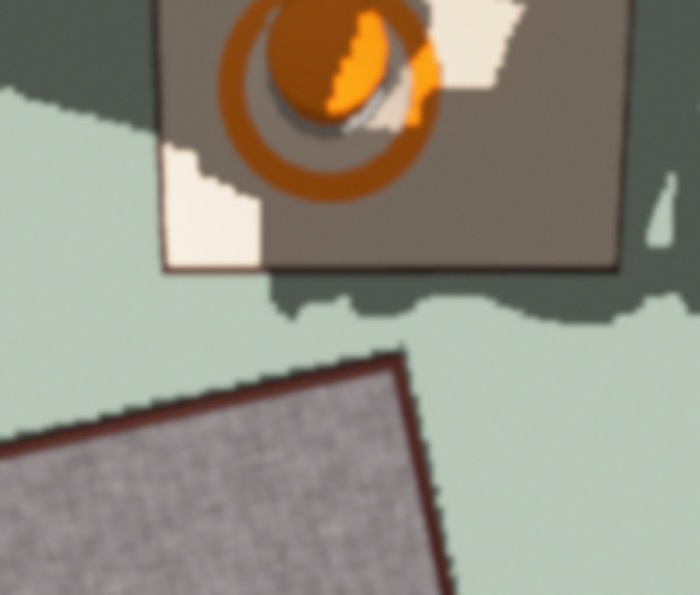

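View pics/s19.png

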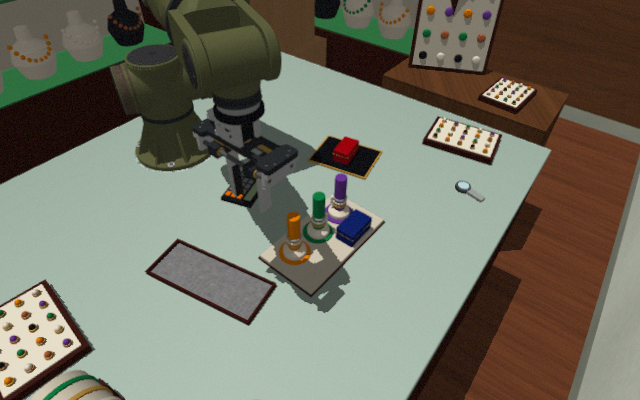

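The row is restored. I'll move the arm clear for a final top and scene check.

```bash

sed -i "s/w17.png/w19.png/; s/^print.*/print('apad',f(329,87.5,.016),'atop',f(328,63,.136))/" w15.py; python3 w15.py
python3 -m creep '{"xyz":[[-40,-40,0],[-45,-50,0],[-45,-50,0],[-45,-50,0],[-45,-50,0]],"spin":[0,0,0,0,0]}'
python3 -m creep '{"xyz":[[-40,-50,0],[-20,-30,0],[0,0,0],[0,0,0]],"spin":[0,0,0,0]}'
python3 -c "
from h import *
go(195,-514,250,88)
im,m=snap('top','t20.png');snap('scene','s20.png')
cv2.imwrite('pics/t20z.png',cv2.resize(im[155:245,265:410],None,fx=5.5,fy=5.5,interpolation=cv2.INTER_CUBIC)[:,:,::-1])
"
```

```text
apad [ 576.7 -102.    16. ] atop [ 576.6 -105.4  136. ]
time_s: 60.6
ee_pos: [0.3396, -0.4096, 0.2508]
eef_rot: [3.141, 0.001, 1.538]
force: [0.3, -0.4, -1.3]
grip_width: 0.0598
time_s: 61.1
ee_pos: [0.2608, -0.465, 0.2504]
eef_rot: [3.141, 0.0, 1.537]
force: [-0.4, -0.6, 0.0]
grip_width: 0.06
t=61.10 pos [ 260.8 -465.   250.4] rpy [3.1412e+00 2.0000e-04 1.5370e+00] F [-0.4 -0.6  0. ] w 60.0 | shift [-51.2 -64.1   0.4] spin 0.0011
```

View pics/t20z.png

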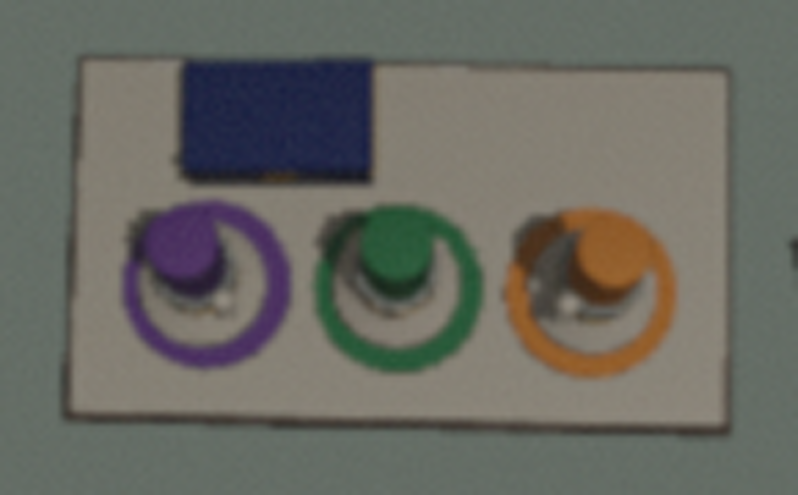

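View pics/t20.png

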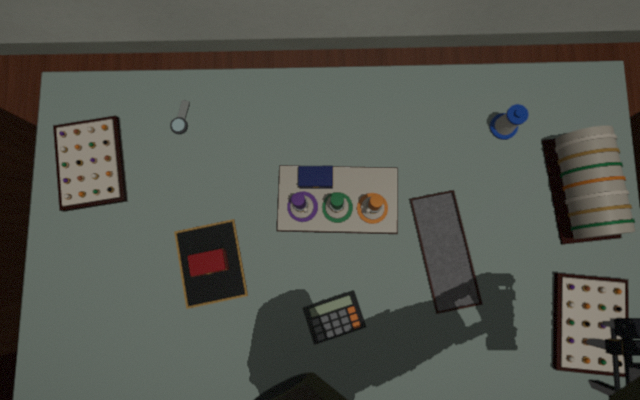

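```bash
python3 - <<'E'
from m2 import *
im,m=load('top0.png'); im2,m2=load('t20.png')
for n,u,v in(('vtop',184,243),('jtop',397,243),('atop',614.5,249.5)): print(n,np.round(onz(m,265+(u+.5)/5.5-.5,155+(v+.5)/5.5-.5,.136)*1000,1))
hsv=cv2.cvtColor(im2,cv2.COLOR_RGB2HSV)
def cen(hsv,x0,x1,y0,y1,f):
    k=np.zeros(hsv.shape[:2],bool);k[y0:y1,x0:x1]=1;k&=f(hsv);ys,xs=np.nonzero(k);return xs.mean(),ys.mean(),k.sum()
red=cen(hsv,180,245,235,290,lambda h:((h[...,0]<8)|(h[...,0]>170))&(h[...,1]>150))
print(red,onz(m2,red[0],red[1],.044))
nv=lambda h:(h[...,0]>105)&(h[...,0]<130)&(h[...,1]>120)
print('navy before/after',cen(cv2.cvtColor(im,cv2.COLOR_RGB2HSV),292,337,160,189,nv),cen(hsv,292,337,160,189,nv))
E
```

```text
vtop [581.8  67.5 136. ]
jtop [580.6 -16.8 136. ]
atop [ 576.9 -102.5  136. ]
(np.float64(206.85766423357666), np.float64(262.0523114355231), np.int64(822)) [0.44954853 0.28879769 0.044     ]
navy before/after (np.float64(315.04347826086956), np.float64(175.95330112721416), np.int64(621)) (np.float64(315.0113636363636), np.float64(175.8538961038961), np.int64(616))
```

View pics/s20.png

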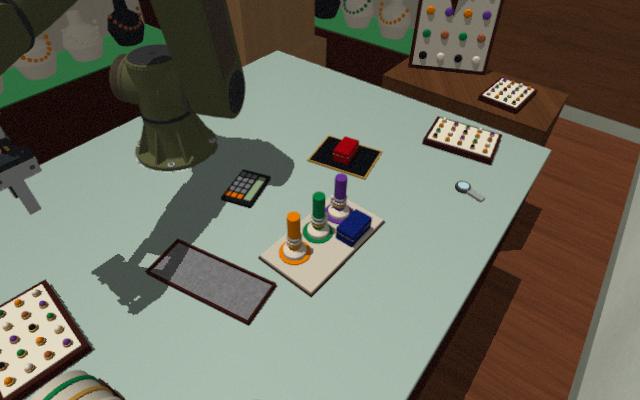

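All three stands are upright and on centre, the navy box is unmoved, and the red box is centred on the mat. The arm is clear of everything, so I'm handing in.

```bash
python3 -c "
from station import ctrl
print(ctrl.hand_in())"
```

```text
the job is handed in; nothing more can be done
None
```

I finished the job in the order asked and handed it in at about 61 s, with the arm clear of everything. I moved all three stands upright into the side tray and laid the red box flat on the mat. I then put each stand back on its own pad.

Final checks in the top view:
- **Stands:** all upright. The violet, jade and amber column tops are within about 2 mm of their pad centres.
- **Red box:** within about 2 mm of the mat centre and square to it. It was 1.2 mm off in the wrist view.
- **Navy box:** its position in the picture changed by 0.1 pixel or less, so it was not moved.
- **Forces:** at the readings after each move, the highest was about 12 N, when the red box met the mat.

Two readings disagreed:
- **Mat centre:** the wrist and top cameras differed by about 3 mm in y, so I placed the box between the two values.
- **Amber stand:** one wrist reading put its top 3.4 mm off centre. The column was partly cut off in that picture. The later top view gave about 0.5 mm, so I left it.

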